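Reload the smoker tray that has gas and light it

TASK

See which gas valve is open (red handle in line with its pipe) and reload the smoker tray on that side: put its black spent canister in the ash tin, take every bright canister off the turntable and seat it upright and fully down in a recess of that tray that matches its outline, and once that is all done press the igniter button fully down. Leave the other tray with its black canister, the valves and everything else as they are.

Things in the scene. Friction and masses are not known exactly. Their poses are not given: they have to be found in the camera images.
- round_a: Fresh round wood-chip canister: bright steel, 64 mm across, 24 mm high, with a pale wooden grip: a grip bar 20 mm wide (its own x) x 50 mm long (its own y) standing on top from 24 to 50 mm height; origin at the centre of its underside, z up. About 0.16 kg. Starts on the turntable, or may be absent.
- round_b: Fresh round wood-chip canister: bright steel, 64 mm across, 24 mm high, with a pale wooden grip: a grip bar 20 mm wide (its own x) x 50 mm long (its own y) standing on top from 24 to 50 mm height; origin at the centre of its underside, z up. About 0.16 kg. Starts on the turntable, or may be absent.
- rect_a: Fresh rectangular wood-chip canister: bright steel, 50 (its x) x 80 (its y) x 24 mm high, with a pale wooden grip: a grip bar 20 mm wide (its own x) x 50 mm long (its own y) standing on top from 24 to 50 mm height; origin at the centre of its underside, z up. About 0.16 kg. Starts on the turntable, or may be absent.
- rect_b: Fresh rectangular wood-chip canister: bright steel, 50 (its x) x 80 (its y) x 24 mm high, with a pale wooden grip: a grip bar 20 mm wide (its own x) x 50 mm long (its own y) standing on top from 24 to 50 mm height; origin at the centre of its underside, z up. About 0.16 kg. Starts on the turntable, or may be absent.
- spent_a: Spent round canister, soot-black all over, 64 mm across, 24 mm high, with a grip bar 20 mm wide (its own x) x 50 mm long (its own y) standing on top from 24 to 50 mm height; origin at the centre of its underside, z up. About 0.16 kg. Starts seated in a round recess of tray_a.
- spent_b: Spent rectangular canister, soot-black all over, 50 (x) x 80 (y) x 24 mm high, with a grip bar 20 mm wide (its own x) x 50 mm long (its own y) standing on top from 24 to 50 mm height; origin at the centre of its underside, z up. About 0.16 kg. Starts seated in a rectangular recess of tray_b.
- tray_a: Fixed flat aluminium smoker tray, 174 (x) x 190 (y) x 24 mm, origin at the centre of its underside. Recesses 14 mm deep (floor 10 mm above table): two round, 72 mm across, centred at x = +41 and -41, y = -49 mm; two rectangular, 58 (x) x 88 (y) mm, at x = +41 and -41, y = +41 mm. Two alike trays: one on the robot's left, one on its right.
- tray_b: Fixed flat aluminium smoker tray, 174 (x) x 190 (y) x 24 mm, origin at the centre of its underside. Recesses 14 mm deep (floor 10 mm above table): two round, 72 mm across, centred at x = +41 and -41, y = -49 mm; two rectangular, 58 (x) x 88 (y) mm, at x = +41 and -41, y = +41 mm. Two alike trays: one on the robot's left, one on its right.
- valve_a: Fixed brass gas valve, 55 mm high, behind a tray; it feeds the tray on its own side (left or right) of the robot. Its pipe runs along its x (away from the robot). Origin at the centre of its underside.
- valve_a_handle (a joint): Angle of the red 92 mm bar handle on valve_a, rad: near 0 = in line with the pipe = open; near 1.57 = across the pipe = shut. Exactly one valve is open.
- valve_b: Fixed brass gas valve, 55 mm high, behind a tray; it feeds the tray on its own side (left or right) of the robot. Its pipe runs along its x (away from the robot). Origin at the centre of its underside.
- valve_b_handle (a joint): Angle of the red 92 mm bar handle on valve_b, rad: near 0 = in line with the pipe = open; near 1.57 = across the pipe = shut. Exactly one valve is open.
- turntable: Fixed foot of a freely spinning wooden turntable; origin on its axis, at table height. The platter is 270 mm across, its floor 26 mm and its rim 36 mm above the table; the fresh canisters stand on it.
- ash_tin: Fixed round grey open ash tin, 120 mm across at the rim, 50 mm high, walls and floor 3 to 5 mm. Origin at the centre of its underside.
- igniter (a joint): Travel of the round red igniter push button, m: 0 = up, 0.006 = fully pressed; springs back; about 5 N.
- igniter_top (a point): Centre of the top face of the igniter button (36 mm across, pressed straight down).
- jar: Squat amber glass jar with dark screw lid, 76 mm across, 75 mm high; a bystander, to be left alone.
- thermometer: Stainless meat thermometer, lying, 175 mm long with a 56 mm dial; a bystander, to be left alone.
- grill_brush: Grey plastic grill brush, 200 mm long, lying; a bystander, to be left alone.
Not all that is in view belongs to the job. What is shaped like the spent_a but green, turquoise or yellow is not meant.

How it is judged:
On the way, in this order (a step that is already met when the one before it is completed fails the run):
1. the spent canister of the tray with the open valve is in the ash tin and every fresh canister is seated in a matching recess of that tray (((horizontal distance between valve_a and tray_a below 0.4 m and ((x of round_a in the frame of tray_a between 0.034 and 0.048 m and y of round_a in the frame of tray_a between -0.056 and -0.042 m and z of round_a in the frame of tray_a between 0.006 and 0.014 m and angle between round_a's own z axis and vertical below 0.08 rad) or (x of round_a in the frame of tray_a between -0.048 and -0.034 m and y of round_a in the frame of tray_a between -0.056 and -0.042 m and z of round_a in the frame of tray_a between 0.006 and 0.014 m and angle between round_a's own z axis and vertical below 0.08 rad)) and ((x of round_b in the frame of tray_a between 0.034 and 0.048 m and y of round_b in the frame of tray_a between -0.056 and -0.042 m and z of round_b in the frame of tray_a between 0.006 and 0.014 m and angle between round_b's own z axis and vertical below 0.08 rad) or (x of round_b in the frame of tray_a between -0.048 and -0.034 m and y of round_b in the frame of tray_a between -0.056 and -0.042 m and z of round_b in the frame of tray_a between 0.006 and 0.014 m and angle between round_b's own z axis and vertical below 0.08 rad)) and ((x of rect_a in the frame of tray_a between 0.034 and 0.048 m and y of rect_a in the frame of tray_a between 0.034 and 0.048 m and z of rect_a in the frame of tray_a between 0.006 and 0.014 m and angle between rect_a's own z axis and vertical below 0.08 rad) or (x of rect_a in the frame of tray_a between -0.048 and -0.034 m and y of rect_a in the frame of tray_a between 0.034 and 0.048 m and z of rect_a in the frame of tray_a between 0.006 and 0.014 m and angle between rect_a's own z axis and vertical below 0.08 rad)) and ((x of rect_b in the frame of tray_a between 0.034 and 0.048 m and y of rect_b in the frame of tray_a between 0.034 and 0.048 m and z of rect_b in the frame of tray_a between 0.006 and 0.014 m and angle between rect_b's own z axis and vertical below 0.08 rad) or (x of rect_b in the frame of tray_a between -0.048 and -0.034 m and y of rect_b in the frame of tray_a between 0.034 and 0.048 m and z of rect_b in the frame of tray_a between 0.006 and 0.014 m and angle between rect_b's own z axis and vertical below 0.08 rad)) and horizontal distance between spent_a and ash_tin below 0.045 m and height (world z) of spent_a below 0.035 m and distance of spent_b from where it was at the start of the episode below 0.015 m) or (horizontal distance between valve_a and tray_b below 0.4 m and ((x of round_a in the frame of tray_b between 0.034 and 0.048 m and y of round_a in the frame of tray_b between -0.056 and -0.042 m and z of round_a in the frame of tray_b between 0.006 and 0.014 m and angle between round_a's own z axis and vertical below 0.08 rad) or (x of round_a in the frame of tray_b between -0.048 and -0.034 m and y of round_a in the frame of tray_b between -0.056 and -0.042 m and z of round_a in the frame of tray_b between 0.006 and 0.014 m and angle between round_a's own z axis and vertical below 0.08 rad)) and ((x of round_b in the frame of tray_b between 0.034 and 0.048 m and y of round_b in the frame of tray_b between -0.056 and -0.042 m and z of round_b in the frame of tray_b between 0.006 and 0.014 m and angle between round_b's own z axis and vertical below 0.08 rad) or (x of round_b in the frame of tray_b between -0.048 and -0.034 m and y of round_b in the frame of tray_b between -0.056 and -0.042 m and z of round_b in the frame of tray_b between 0.006 and 0.014 m and angle between round_b's own z axis and vertical below 0.08 rad)) and ((x of rect_a in the frame of tray_b between 0.034 and 0.048 m and y of rect_a in the frame of tray_b between 0.034 and 0.048 m and z of rect_a in the frame of tray_b between 0.006 and 0.014 m and angle between rect_a's own z axis and vertical below 0.08 rad) or (x of rect_a in the frame of tray_b between -0.048 and -0.034 m and y of rect_a in the frame of tray_b between 0.034 and 0.048 m and z of rect_a in the frame of tray_b between 0.006 and 0.014 m and angle between rect_a's own z axis and vertical below 0.08 rad)) and ((x of rect_b in the frame of tray_b between 0.034 and 0.048 m and y of rect_b in the frame of tray_b between 0.034 and 0.048 m and z of rect_b in the frame of tray_b between 0.006 and 0.014 m and angle between rect_b's own z axis and vertical below 0.08 rad) or (x of rect_b in the frame of tray_b between -0.048 and -0.034 m and y of rect_b in the frame of tray_b between 0.034 and 0.048 m and z of rect_b in the frame of tray_b between 0.006 and 0.014 m and angle between rect_b's own z axis and vertical below 0.08 rad)) and horizontal distance between spent_b and ash_tin below 0.045 m and height (world z) of spent_b below 0.035 m and distance of spent_a from where it was at the start of the episode below 0.015 m))), for 0.2 s.
2. then the igniter button is pressed fully down (value of joint igniter above 0.0042 m), for 0.05 s.
At the end, for the whole second after the job is handed in: Every fresh canister in a matching recess of the open-valve tray (centre within 7 mm in tray x and y, underside within 4 mm of recess floor, tilt under 0.08 rad); its spent one in the ash tin (within 45 mm of centre, underside below 35 mm); other spent one within 15 mm of its start; all at rest (((horizontal distance between valve_a and tray_a below 0.4 m and ((x of round_a in the frame of tray_a between 0.034 and 0.048 m and y of round_a in the frame of tray_a between -0.056 and -0.042 m and z of round_a in the frame of tray_a between 0.006 and 0.014 m and angle between round_a's own z axis and vertical below 0.08 rad) or (x of round_a in the frame of tray_a between -0.048 and -0.034 m and y of round_a in the frame of tray_a between -0.056 and -0.042 m and z of round_a in the frame of tray_a between 0.006 and 0.014 m and angle between round_a's own z axis and vertical below 0.08 rad)) and ((x of round_b in the frame of tray_a between 0.034 and 0.048 m and y of round_b in the frame of tray_a between -0.056 and -0.042 m and z of round_b in the frame of tray_a between 0.006 and 0.014 m and angle between round_b's own z axis and vertical below 0.08 rad) or (x of round_b in the frame of tray_a between -0.048 and -0.034 m and y of round_b in the frame of tray_a between -0.056 and -0.042 m and z of round_b in the frame of tray_a between 0.006 and 0.014 m and angle between round_b's own z axis and vertical below 0.08 rad)) and ((x of rect_a in the frame of tray_a between 0.034 and 0.048 m and y of rect_a in the frame of tray_a between 0.034 and 0.048 m and z of rect_a in the frame of tray_a between 0.006 and 0.014 m and angle between rect_a's own z axis and vertical below 0.08 rad) or (x of rect_a in the frame of tray_a between -0.048 and -0.034 m and y of rect_a in the frame of tray_a between 0.034 and 0.048 m and z of rect_a in the frame of tray_a between 0.006 and 0.014 m and angle between rect_a's own z axis and vertical below 0.08 rad)) and ((x of rect_b in the frame of tray_a between 0.034 and 0.048 m and y of rect_b in the frame of tray_a between 0.034 and 0.048 m and z of rect_b in the frame of tray_a between 0.006 and 0.014 m and angle between rect_b's own z axis and vertical below 0.08 rad) or (x of rect_b in the frame of tray_a between -0.048 and -0.034 m and y of rect_b in the frame of tray_a between 0.034 and 0.048 m and z of rect_b in the frame of tray_a between 0.006 and 0.014 m and angle between rect_b's own z axis and vertical below 0.08 rad)) and horizontal distance between spent_a and ash_tin below 0.045 m and height (world z) of spent_a below 0.035 m and distance of spent_b from where it was at the start of the episode below 0.015 m) or (horizontal distance between valve_a and tray_b below 0.4 m and ((x of round_a in the frame of tray_b between 0.034 and 0.048 m and y of round_a in the frame of tray_b between -0.056 and -0.042 m and z of round_a in the frame of tray_b between 0.006 and 0.014 m and angle between round_a's own z axis and vertical below 0.08 rad) or (x of round_a in the frame of tray_b between -0.048 and -0.034 m and y of round_a in the frame of tray_b between -0.056 and -0.042 m and z of round_a in the frame of tray_b between 0.006 and 0.014 m and angle between round_a's own z axis and vertical below 0.08 rad)) and ((x of round_b in the frame of tray_b between 0.034 and 0.048 m and y of round_b in the frame of tray_b between -0.056 and -0.042 m and z of round_b in the frame of tray_b between 0.006 and 0.014 m and angle between round_b's own z axis and vertical below 0.08 rad) or (x of round_b in the frame of tray_b between -0.048 and -0.034 m and y of round_b in the frame of tray_b between -0.056 and -0.042 m and z of round_b in the frame of tray_b between 0.006 and 0.014 m and angle between round_b's own z axis and vertical below 0.08 rad)) and ((x of rect_a in the frame of tray_b between 0.034 and 0.048 m and y of rect_a in the frame of tray_b between 0.034 and 0.048 m and z of rect_a in the frame of tray_b between 0.006 and 0.014 m and angle between rect_a's own z axis and vertical below 0.08 rad) or (x of rect_a in the frame of tray_b between -0.048 and -0.034 m and y of rect_a in the frame of tray_b between 0.034 and 0.048 m and z of rect_a in the frame of tray_b between 0.006 and 0.014 m and angle between rect_a's own z axis and vertical below 0.08 rad)) and ((x of rect_b in the frame of tray_b between 0.034 and 0.048 m and y of rect_b in the frame of tray_b between 0.034 and 0.048 m and z of rect_b in the frame of tray_b between 0.006 and 0.014 m and angle between rect_b's own z axis and vertical below 0.08 rad) or (x of rect_b in the frame of tray_b between -0.048 and -0.034 m and y of rect_b in the frame of tray_b between 0.034 and 0.048 m and z of rect_b in the frame of tray_b between 0.006 and 0.014 m and angle between rect_b's own z axis and vertical below 0.08 rad)) and horizontal distance between spent_b and ash_tin below 0.045 m and height (world z) of spent_b below 0.035 m and distance of spent_a from where it was at the start of the episode below 0.015 m)) and linear speed of each of round_a, round_b, rect_a, rect_b, spent_a, spent_b below 0.03 m/s); the robot touches nothing.
It fails at once if the spent canister of the tray whose valve is shut is moved by more than 20 mm ((horizontal distance between valve_a and tray_a below 0.4 m and distance of spent_b from where it was at the start of the episode above 0.02 m) or (horizontal distance between valve_a and tray_b below 0.4 m and distance of spent_a from where it was at the start of the episode above 0.02 m)).
It fails at once if a valve handle is turned by more than about 15 degrees (value of joint valve_a_handle above 0.42 rad or value of joint valve_b_handle below 1.13 rad).
It fails at once if a bystander is moved by more than 50 mm (jar, thermometer or brush) (distance of any of jar, thermometer, grill_brush from where it was at the start of the episode above 0.05 m).
Of round_a, round_b, rect_a, rect_b only 3 to 4 are there at a start; the rules pass over those that are not, and their reading is None.
At some moment in a run one of round_a, round_b, rect_a, rect_b may be knocked a few centimetres aside while the robot is not near it.
Once in a run the grip may slacken for a moment while it holds something.
It also fails if it takes over 210 s, if anything falls off the work surface, if the arm or the gripper's body presses on something with over 40 N, if the wrist force passes 120 N, or if a joint passes its speed limit or range.

ROBOT

A 6-joint arm with a two-finger parallel gripper is mounted at the origin on the work surface. World frame = base frame: x ahead of the robot, y to its left, z up, the work surface at z = 0. Lengths are in m, angles in rad, forces in N, time in s.
With the tool pointing down it reaches from about 0.3 to 0.775 m from the base axis. Payload 14.6 kg.
Tool frame: the origin (TCP) lies on the centre line of the jaws, within the pads' length; the fingertips stand 22 mm ahead of it and the grasp point (between the pads) lies 3 mm ahead of it; x points along the fingers, z is the direction in which the jaws open and shut, and the axes are right-handed (so a half turn about x gives the same grasp; the last joint's range is limited). The gripper opens to 85 mm and grips with 20 to 120 N. Pads are 22 mm wide; open, the fingers measure 114 mm over their backs; the gripper's body (76 mm by 85 mm) begins 54 mm behind the grasp point. The pads swing forward as they close: fully open they stand 13 mm farther back than shut.
Start: joints at [1.094, 0.3, 1.521, -0, 1.321, -0.067], TCP at [0.219, 0.504, 0.225] pointing down, gripper open.
Joint ranges: [-3.03, 3.03], [-0.79, 2.21], [0.23, 2.52], [-1.04, 4.18], [0, 3.07], [-2.55, 2.55]. Speed limits (rad/s): [2.22, 2.22, 2.57, 3.14, 3.14, 3.14].

INTERFACE

Orientations are given as [roll, pitch, yaw] about the fixed x, y, z axes, in that order (R = Rz(yaw) Ry(pitch) Rx(roll)).
In Python, from plant import manip gives the robot as it stands. The module is installed in compiled form; this text tells all that it offers.
- The arm moves only by the tool apply_moves, never from a script. Its argument "increments" is a list of rows, each a list of 2 entries, a list of its own where there are three numbers: the shift along the tool's x, y, z in m, then the turn about the tool's x in degrees. In form: [[[dx, dy, dz], yaw], ...]. A call has 1 to 8 rows; each row shifts and turns the commanded pose from where the row before left it, along the tool's axes as they then stand; what a row does not reach is not made up. A row lasts 1/8 s, in which the tool goes at most 62.5 mm and 10.7 degrees, less where a joint would pass 70% of its speed; a pose out of reach is approached as far as the arm can. A call is refused whole if a number of a shift passes 0.0625 or a number of a turn 10.7, either way. A call with a gripper value outside its range is refused whole. "grip" is the opening, from -1 (shut) to 1 (fully open), set as the call begins (left out, the last holds). The fingers move at their own pace and stop on an object; "squeeze" is the grip in N (left out, the last holds). Time passes only in rows, so rows that do not move let the fingers close. It gives the time, the measured TCP pose, the force and the opening at its end, in the units of the state.
- manip.sense(): the state, without advancing time (a new reading comes with each control period).
- manip.capture(name): name is "scene" or "top"; returns a dict with "color" (384x512x3 uint8, blue, green, red), "range_z" (384x512 float32, m along the optical axis (not along the pixel's ray), 0 where there is no reading), "fovy" (degrees; the focal length in pixels is half the picture's height over the tangent of half this angle, whatever the lens; pixels are square), "cx", "cy" (the principal point, pixels), "dist" ([k1, k2, p1, p2, k3] as OpenCV has them; the pictures are not rectified), "rvec" (rotation vector, rad) and "tvec" (3), from world to camera coordinates, as OpenCV has them. Camera axes: x right, y down, z forward; pixel columns grow to the right and rows downward; lengths in m; the calibration is good to about 2 mm. A picture is of the moment at which its call begins.
- manip.finish_job(): hands the job in, once; it reports no verdict.
The state is a dict: "clock": time; "qpos": joint angles; "joint_vel": joint speeds; "tau": joint torques, N m; "position": TCP position; "tool_rot": TCP orientation; "contact_force": force on the tool from outside, world axes, zero at the start; "moment": the same for the moment, N m; "opening": opening from 0.0 (shut) to 1.0 (fully open).
Only numpy, scipy, OpenCV 4.12 (cv2) and the standard library are available. Lean on these libraries where they do the work, as an engineer would, in place of code of your own. Each camera call takes 0.05 s, during which the arm holds its last target.

## Working session

There is one attempt and no reset: what is moved stays moved. The work goes in short steps, Python scripts to look and compute and a tool call to move; the robot and the scene stay as the last step left them, time stands still between calls to the robot, and variables do not carry over. Pictures are saved under pics/ and viewed, and the job is handed in when it is done.

Besides the shell and the picture viewer there is one more tool, called after "Emit:" by a JSON object that holds its "op" and its "data", one argument or row to a line. apply_moves: Moves the arm, as the interface text tells. Its arguments: {"type":"object","properties":{"increments":{"type":"array","items":{"type":"array"}},"grip":{"type":"number"},"squeeze":{"type":"number"}},"required":["increments"]}

```bash
mkdir -p pics
cat > h.py <<'E'
import numpy as np, cv2
from plant import manip
def cap(n):
    c=manip.capture(n); h=c["color"].shape[0]
    f=h/2/np.tan(np.radians(c["fovy"])/2)
    c["K"]=np.array([[f,0,c["cx"]],[0,f,c["cy"]],[0,0,1]]); c["R"]=cv2.Rodrigues(np.array(c["rvec"],float))[0]
    c["t"]=np.array(c["tvec"],float).ravel(); c["d"]=np.array(c["dist"],float); return c
def pix(c,uv,z):
    "pixels -> world at height z"
    uv=np.array(uv,float).reshape(-1,1,2)
    n=cv2.undistortPoints(uv,c["K"],c["d"]).reshape(-1,2)
    r=np.c_[n,np.ones(len(n))]@c["R"]; o=-c["R"].T@c["t"]
    s=(z-o[2])/r[:,2]; return o+s[:,None]*r
def cloud(c):
    h,w=c["range_z"].shape; u,v=np.meshgrid(np.arange(w),np.arange(h))
    n=cv2.undistortPoints(np.stack([u,v],-1).reshape(-1,1,2).astype(float),c["K"],c["d"]).reshape(-1,2)
    p=np.c_[n,np.ones(len(n))]*c["range_z"].reshape(-1,1)
    return ((p-c["t"])@c["R"]).reshape(h,w,3)
def proj(c,p): return cv2.projectPoints(np.array(p,float).reshape(-1,3),c["rvec"],c["t"],c["K"],c["d"])[0].reshape(-1,2)
def save(c,name,crop=None,s=1.5):
    im=c["color"]
    if crop: x0,y0,x1,y1=crop; im=im[y0:y1,x0:x1]
    cv2.imwrite("pics/"+name+".png",cv2.resize(im,None,fx=s,fy=s,interpolation=cv2.INTER_CUBIC))
E
python3 - <<'E'
from h import *
for n in("scene","top"):
    c=cap(n); save(c,n+"0"); print(n,c["K"],c["d"],-c["R"].T@c["t"])
print(manip.sense())
E
```

```text
scene [[403.36516859   0.         254.80874639]
 [  0.         403.36516859 186.63337974]
 [  0.           0.           1.        ]] [-0.03477914  0.          0.          0.          0.        ] [1.23520587 0.56245221 0.74648888]
top [[459.11029074   0.         243.12681396]
 [  0.         459.11029074 195.36915766]
 [  0.           0.           1.        ]] [-0.14466072  0.          0.          0.          0.        ] [ 0.20669697 -0.04894972  1.58202677]
{'clock': 0.1, 'qpos': array([ 1.09440052e+00,  3.00423921e-01,  1.52155953e+00,  2.79348608e-06,
        1.32072927e+00, -6.65930963e-02]), 'joint_vel': array([ 1.82461426e-03,  3.77797681e-05, -1.12770401e-03, -2.73417080e-04,
       -5.97328977e-04,  1.60494463e-03]), 'tau': array([ 3.24487905e-05, -5.44384396e+01, -3.62366652e+01, -9.60663647e-05,
        3.08195027e-03, -2.77387329e-06]), 'position': array([0.21902403, 0.50424682, 0.22415632]), 'tool_rot': array([ 3.07258379,  1.56967626, -2.04960859]), 'contact_force': array([ 0.46108356, -0.59008101,  1.1639916 ]), 'moment': array([-0.00505857, -0.02586371, -0.02607244]), 'opening': 0.9960793659785293}
```

View pics/top0.png

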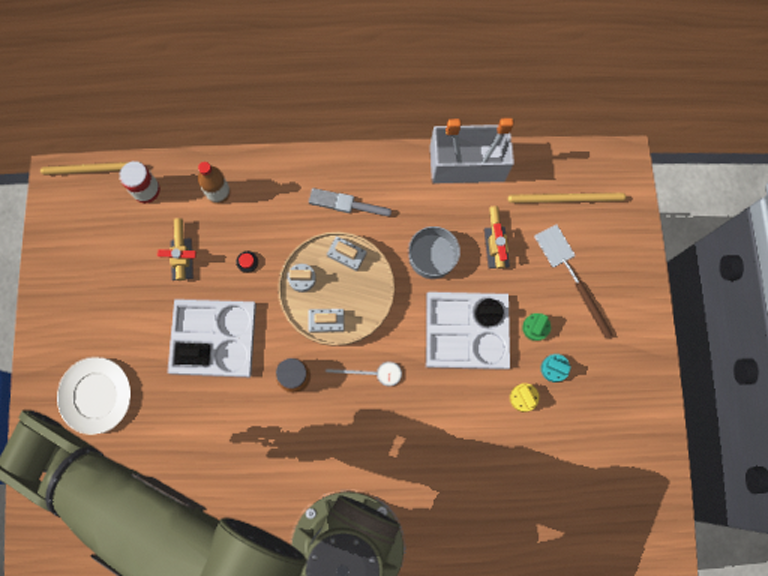

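View pics/scene0.png

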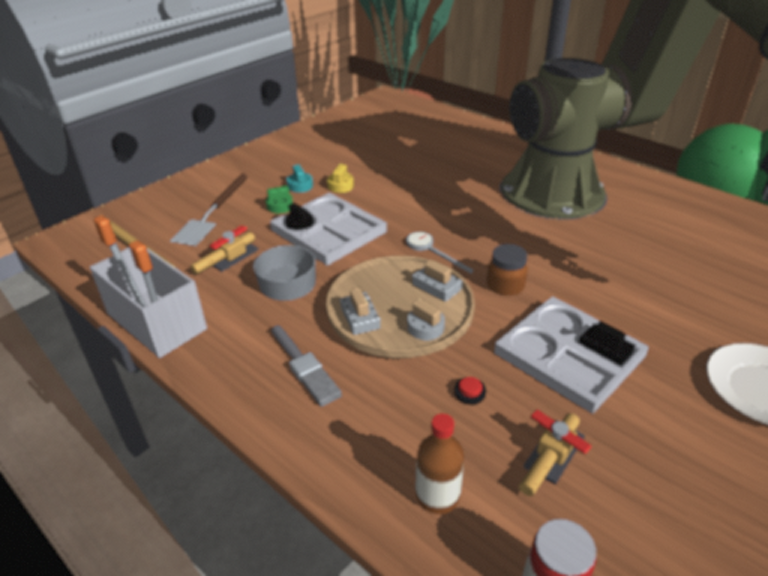

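Run:
```python
from h import *
c=cap("top"); save(c,"t1",(180,130,350,255),4.7)
P=cloud(c)
np.set_printoptions(precision=4,suppress=True)
x,y,z=P[...,0],P[...,1],P[...,2]
def rep(n,m):
    m=m.astype(np.uint8); k,l,s,ce=cv2.connectedComponentsWithStats(m)
    for i in range(1,k):
        if s[i,4]>15:
            q=P[l==i]; r=cv2.minAreaRect((q[:,:2]*1000).astype(np.float32))
            print(n,s[i,4],ce[i].round(1),q.mean(0),"rect",np.round(r[0],1),np.round(r[1],1),round(r[2],1))
u0=np.zeros_like(z,bool);u0[150:235,180:270]=1
rep("grip",u0&(z>.068)&(z<.09))
rep("can",u0&(z>.043)&(z<.09))
rep("platter",u0&(z>.02)&(z<.09))
u0[:]=0;u0[190:250,280:345]=1
rep("trayR",u0&(z>.018)&(z<.06)); rep("spent",u0&(z>.05)&(z<.1)); rep("spent2",u0&(z>.028)&(z<.1))
u0[:]=0;u0[145:190,268:310]=1; rep("tin",u0&(z>.03))
u0[:]=0;u0[160:185,150:178]=1; rep("btn",u0&(z>.012));
```

```text
grip 89 [230.7 166. ] [ 0.6642 -0.0153  0.0752] rect [664.5 -16.1] [49.5 21.5] 62.2
grip 87 [200.1 182.5] [0.609  0.0903 0.0762] rect [609.4  90.6] [48.5 20. ] 86.8
grip 89 [216.8 211.6] [0.5069 0.0351 0.0754] rect [507.2  34.4] [19.6 47.5] 1.1
can 319 [231.  168.2] [ 0.6616 -0.0157  0.0575] rect [665.  -15.4] [81.4 50.6] 61.3
can 258 [200.7 184.5] [0.6064 0.0895 0.0597] rect [609.   89.5] [62.5 62.4] 55.1
can 350 [217.4 212.9] [0.5058 0.0342 0.0572] rect [507.   34.4] [78.8 50.1] 88.4
platter 4445 [223.9 192.1] [0.5837 0.0114 0.0341] rect [585.8  11.2] [265.7 267.7] 89.8
trayR 1416 [314.5 218. ] [ 0.4836 -0.2986  0.0265] rect [ 478.3 -290.1] [188.7 176.2] 86.9
spent 89 [327.  206.5] [ 0.5154 -0.3385  0.0596] rect [ 515.  -338.6] [49.1 19.7] 86.7
spent2 259 [325.8 207.8] [ 0.5143 -0.3372  0.0435] rect [ 516.5 -338.7] [60.9 62.4] 42.2
tin 201 [289.3 164.9] [ 0.6671 -0.218   0.0596] rect [ 457.3 -168.1] [115.2 542.9] 76.5
btn 119 [164.1 173.7] [0.6571 0.2211 0.0328] rect [451.2  83.9] [554.2  49.3] 33.6
```

View pics/t1.png

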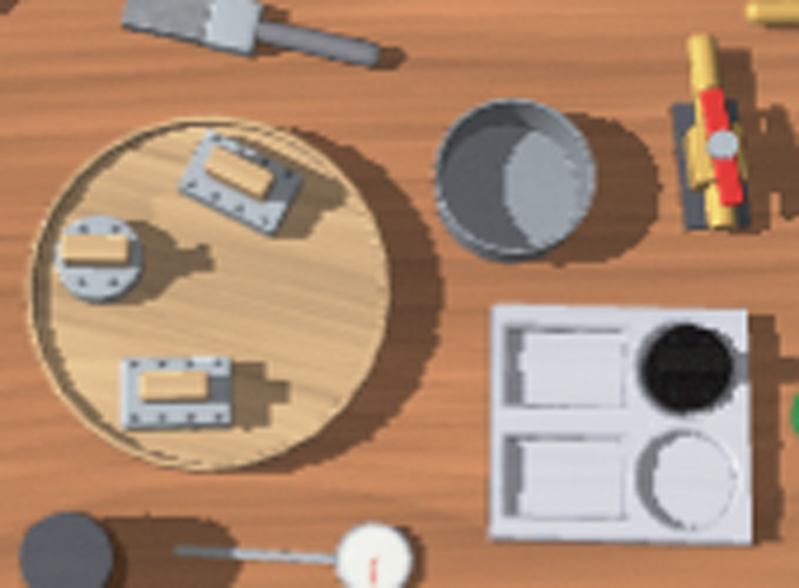

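```bash
cat >> h.py <<'E'
def ortho(c,cx,cy,half,z,s=3):
    "world patch; right = -y, up = +x; s px per mm"
    n=int(2*half*s); g=(np.arange(n)+.5)/s-half
    X=(cx*1000-g)/1000; Y=(cy*1000-g)/1000
    yy,xx=np.meshgrid(Y,X); pts=np.stack([xx,yy,np.full_like(xx,z)],-1).reshape(-1,3)
    uv=proj(c,pts).reshape(n,n,2).astype(np.float32)
    im=cv2.remap(c["color"],uv[...,0],uv[...,1],cv2.INTER_CUBIC)
    for k in range(0,int(2*half),10):
        a=int(k*s); L=10 if k%50 else 25
        im[a,:L]=(0,255,255); im[:L,a]=(0,255,255)
    return im
E
python3 - <<'E'
from h import *
c=cap("top")
cv2.imwrite("pics/trayR.png",ortho(c,.48,-.29,120,.024,2.5))
g=[ortho(c,*q,50,.076,4) for q in((.6645,-.016),(.6094,.09))]
cv2.imwrite("pics/cans.png",np.hstack(g)); 
g=[ortho(c,.507,.0345,50,.076,4),ortho(c,.5155,-.3386,50,.06,4)]
cv2.imwrite("pics/cans2.png",np.hstack(g));
E
```

```text
(no output)
```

View pics/trayR.png

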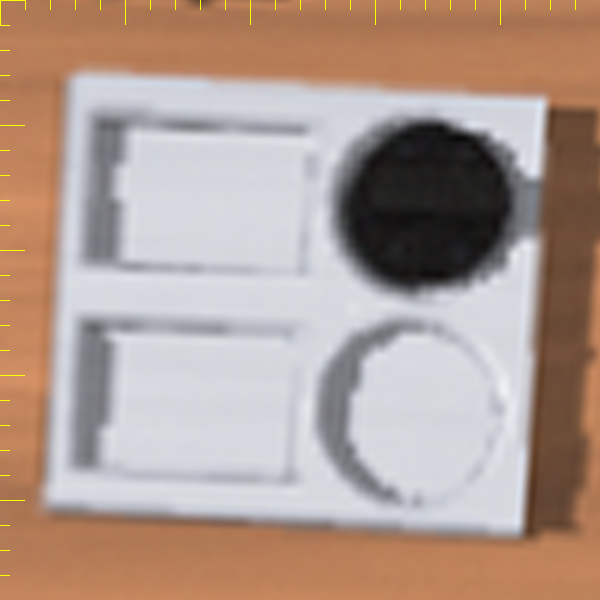

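View pics/cans.png

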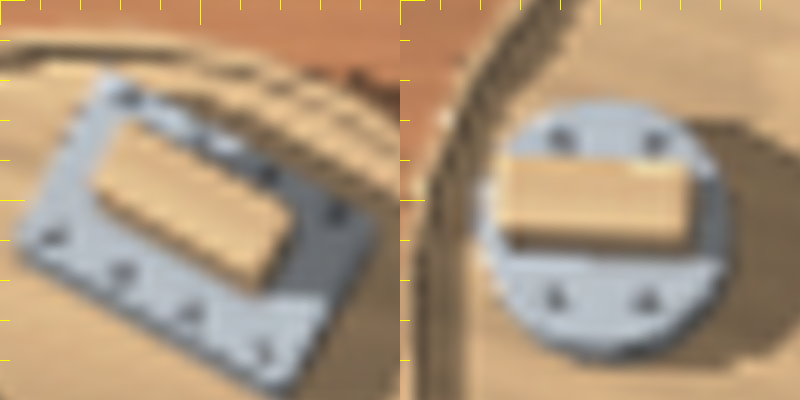

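View pics/cans2.png

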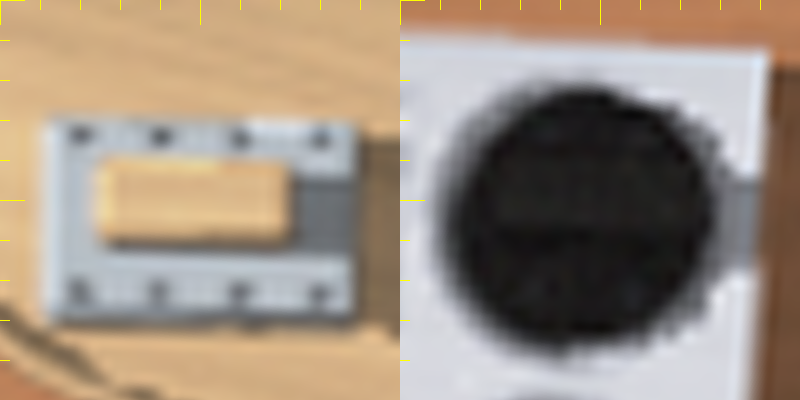

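```bash
cat >> h.py <<'E'
from scipy.spatial.transform import Rotation as Rn
def plan(x,y,z,jaw=None):
    s=manip.sense(); p=s["position"]; R=Rn.from_euler("xyz",s["tool_rot"]).as_matrix()
    ja=np.degrees(np.arctan2(R[1,2],R[0,2])); print("t",round(s["clock"],2),"pos",p.round(4),"jaw",round(ja,1),"tilt",np.degrees(np.arccos(-R[2,0])).round(2),"q6",s["qpos"][5].round(2),"open",round(s["opening"],3),"F",s["contact_force"].round(1))
    turn=0
    if jaw is not None:
        d=(jaw-ja+90)%180-90; turn=-d   # tool x is down: positive turn lowers world angle
        print("turn about tool x",round(turn,1))
    # frame after the turn, level
    R2=R@Rn.from_euler("x",turn,degrees=True).as_matrix()
    D=np.array([x,y,z])-p
    print("shift mm after turn",(R2.T@D*1000).round(1)," | world",(D*1000).round(1)," | before turn",(R.T@D*1000).round(1))
E
python3 - <<'E'
from h import *
plan(.516,-.339,.15,-3.1)
c=cap("top")
# tin ortho at z=.05, button at .03
a=ortho(c,.665,-.217,80,.05,2.5); b=ortho(c,.66,.22,80,.03,2.5)
cv2.imwrite("pics/tinbtn.png",np.hstack([a,b]))
P=cloud(c); b=c["color"].astype(int)
m=(b[...,2]>150)&(b[...,1]<60); m[:, :150]=0; m[:,180:]=0; m[:160]=0;m[190:]=0
print(np.argwhere(m).mean(0),P[m].mean(0),P[m][:,2].round(3)[:20])
print(manip.sense()["qpos"])
E
```

```text
t 0.2 pos [0.2191 0.5043 0.2243] jaw 66.5 tilt 0.04 q6 -0.07 open 1.002 F [ 0.1 -0.1  0.1]
turn about tool x 69.6
shift mm after turn [  74.8 -826.   342.1]  | world [ 296.9 -843.3  -74.3]  | before turn [  74.8 -608.4 -655.1]
[171.90909091 165.22727273] [0.66667408 0.21909869 0.02164854] [0.02  0.022 0.017 0.023 0.025 0.024 0.023 0.025 0.019 0.022 0.02  0.024
 0.022 0.023 0.024 0.018 0.022 0.021 0.023 0.016]
[ 1.09438547e+00  3.00172700e-01  1.52123722e+00  2.88259493e-05
  1.32071884e+00 -6.66118121e-02]
```

View pics/tinbtn.png

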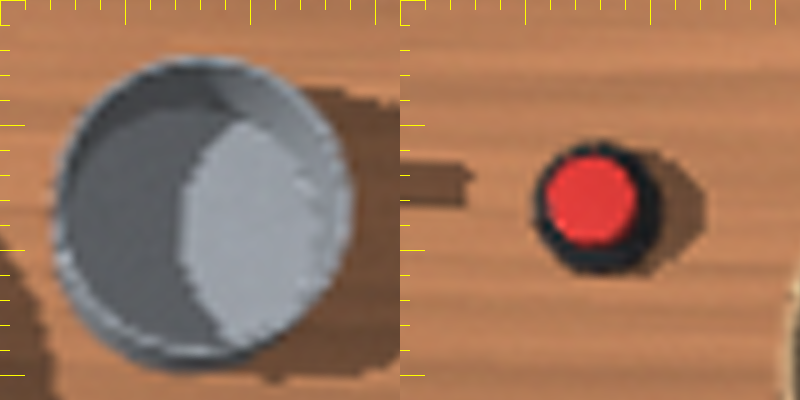

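Emit:
{"op": "apply_moves", "data": {
  "increments": [
    [[0,0,0],10],
    [[0,0,0],10],
    [[0,0,0],10],
    [[0,0,0],10],
    [[0,0,0],10],
    [[0,0,0],10],
    [[0,0,0],9.6],
    [[0,0,0],0]
  ],
  "grip": 0.2,
  "squeeze": 40
}}

```text
clock: 1.25
position: [0.2191, 0.5044, 0.2246]
tool_rot: [-1.91, 1.571, -1.963]
contact_force: [-1.3, -0.3, 0.3]
opening: 0.605
```

Emit:
{"op": "apply_moves", "data": {
  "increments": [
    [[0,-0.046,0.019],0],
    [[0,-0.046,0.019],0],
    [[0,-0.046,0.019],0],
    [[0,-0.046,0.019],0],
    [[0,-0.046,0.019],0],
    [[0,-0.046,0.019],0],
    [[0,-0.046,0.019],0],
    [[0,-0.046,0.019],0]
  ]
}}

```text
clock: 2.25
position: [0.3514, 0.1273, 0.2249]
tool_rot: [0.255, 1.57, 0.206]
contact_force: [0.4, 0.1, -0.1]
opening: 0.601
```

Emit:
{"op": "apply_moves", "data": {
  "increments": [
    [[0,-0.046,0.019],0],
    [[0,-0.046,0.019],0],
    [[0,-0.046,0.019],0],
    [[0,-0.046,0.019],0],
    [[0,-0.046,0.019],0],
    [[0,-0.046,0.019],0],
    [[0,-0.046,0.019],0],
    [[0,-0.046,0.019],0]
  ]
}}

```text
clock: 3.25
position: [0.4835, -0.2485, 0.2247]
tool_rot: [0.03, 1.571, -0.019]
contact_force: [0.2, 0.5, -0.5]
opening: 0.6
```

Run:
```python
from h import *
plan(.516,-.339,.09,-3.1)
```

```text
t 3.25 pos [ 0.4835 -0.2485  0.2247] jaw -2.8 tilt 0.01 q6 -0.49 open 0.6 F [ 0.2  0.5 -0.5]
turn about tool x 0.3
shift mm after turn [134.7 -88.6  37.4]  | world [  32.5  -90.5 -134.7]  | before turn [134.7 -88.8  36.9]
```

Emit:
{"op": "apply_moves", "data": {
  "increments": [
    [[0.03,-0.044,0.0185],0.3],
    [[0.03,-0.0445,0.0185],0],
    [[0.03,0,0],0],
    [[0.03,0,0],0],
    [[0,0,0],0],
    [[0,0,0],0]
  ]
}}

```text
clock: 4.0
position: [0.5156, -0.3375, 0.1061]
tool_rot: [-0.606, 1.569, -0.663]
contact_force: [-0.4, -0.2, 0.9]
opening: 0.599
```

Run:
```python
from h import *
plan(.516,-.339,.059,-3.1)
c=cap("top"); save(c,"g1",(270,180,350,255),8)
c=cap("scene"); save(c,"g1s",(150,60,300,190),5)
```

```text
t 4.0 pos [ 0.5156 -0.3375  0.1061] jaw -3.3 tilt 0.09 q6 -0.58 open 0.599 F [-0.4 -0.2  0.9]
turn about tool x -0.2
shift mm after turn [47.1 -1.4  0.4]  | world [  0.4  -1.5 -47.1]  | before turn [47.1 -1.4  0.4]
```

View pics/g1s.png

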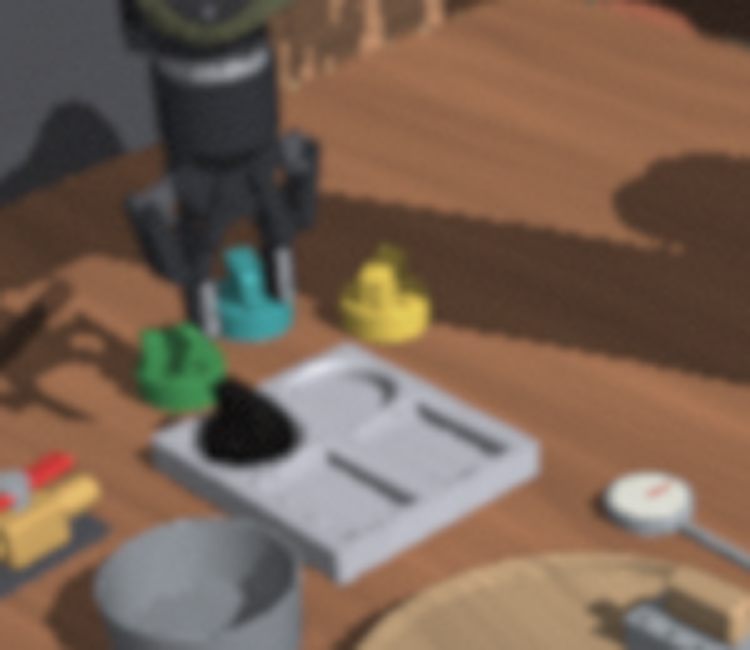

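View pics/g1.png

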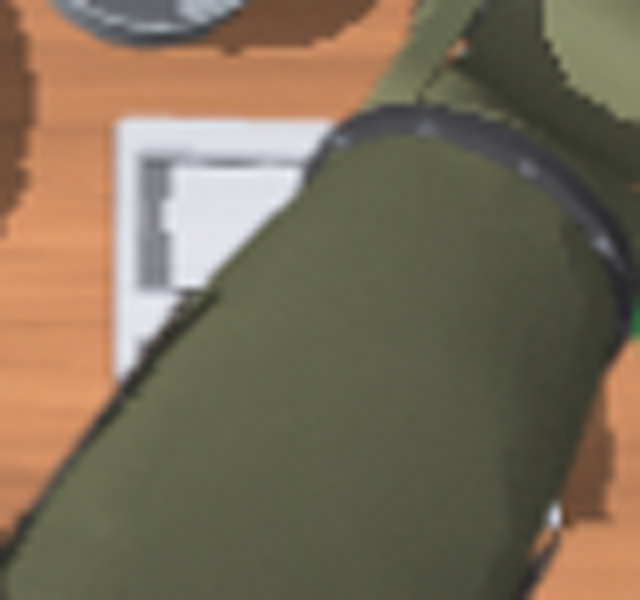

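Emit:
{"op": "apply_moves", "data": {
  "increments": [
    [[0.02,-0.0015,0.0005],0],
    [[0.02,0,0],0],
    [[0.007,0,0],0],
    [[0,0,0],0]
  ]
}}

```text
clock: 4.6
position: [0.5153, -0.3386, 0.0568]
tool_rot: [2.579, 1.569, 2.52]
contact_force: [0.2, 0.6, 0.1]
opening: 0.605
```

Emit:
{"op": "apply_moves", "data": {
  "increments": [
    [[0,0,0],0],
    [[0,0,0],0],
    [[0,0,0],0],
    [[0,0,0],0],
    [[0,0,0],0],
    [[0,0,0],0]
  ],
  "grip": -1
}}

```text
clock: 5.35
position: [0.5155, -0.3388, 0.0577]
tool_rot: [-0.622, 1.571, -0.681]
contact_force: [-0.9, 0.1, 0.3]
opening: 0.002
```

Run:
```python
from h import *
print(manip.sense()["opening"])
c=cap("scene"); save(c,"g2s",(170,80,280,180),7)
```

```text
0.001972778189516858
```

View pics/g2s.png

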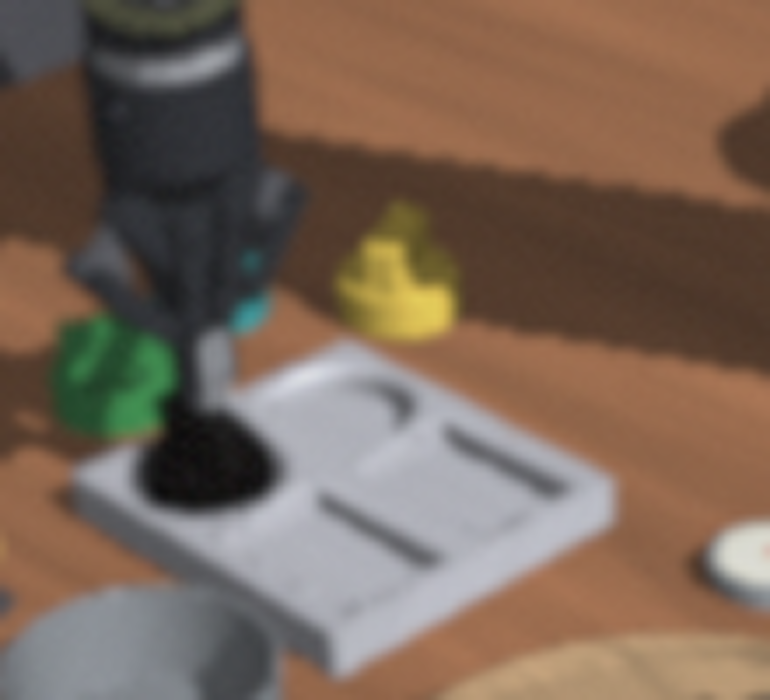

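Run:
```python
from h import *
c=cap("scene")
for p in((.5155,-.3388,.0357),(.5155,-.3388,.0577),(.5155,-.3388,.107),(.515,-.3636,.06),(.515,-.3136,.06),(.515,-.3636,.034),(.515,-.3136,.034),(.4356,-.3354,.024)):
    print(p,((proj(c,p)-[170,80]+.5)*7).round())
P=cloud(c)
g=[(200,370),(210,395),(205,300),(180,420),(215,430),(200,480)]
for q in g:
    u,v=170+q[0]/7,80+q[1]/7; print(q,P[int(v),int(u)].round(4))
```

```text
(0.5155, -0.3388, 0.0357) [[213. 454.]]
(0.5155, -0.3388, 0.0577) [[209. 414.]]
(0.5155, -0.3388, 0.107) [[198. 322.]]
(0.515, -0.3636, 0.06) [[174. 392.]]
(0.515, -0.3136, 0.06) [[245. 428.]]
(0.515, -0.3636, 0.034) [[179. 439.]]
(0.515, -0.3136, 0.034) [[250. 476.]]
(0.4356, -0.3354, 0.024) [[341. 411.]]
(200, 370) [ 0.5235 -0.3314  0.0894]
(210, 395) [ 0.5193 -0.3288  0.0736]
(205, 300) [ 0.5105 -0.3367  0.1183]
(180, 420) [ 0.5258 -0.349   0.0536]
(215, 430) [ 0.5254 -0.3242  0.0594]
(200, 480) [ 0.533  -0.3292  0.0342]
```

Run:
```python
from h import *
c=cap("scene")
for p in((.548,-.3375,.0841),(.548,-.3375,.1061),(.483,-.3375,.0841),(.483,-.3375,.1061),(.5156,-.3375,.157)):
    print(p,((proj(c,p)-[150,60]+.5)*5).round())
s=manip.sense(); print(s["qpos"],s["position"],s["tau"].round(1),s["contact_force"])
c=cap("top"); save(c,"g2",(270,180,350,255),8)
```

```text
(0.548, -0.3375, 0.0841) [[208. 382.]]
(0.548, -0.3375, 0.1061) [[204. 352.]]
(0.483, -0.3375, 0.0841) [[283. 342.]]
(0.483, -0.3375, 0.1061) [[280. 313.]]
(0.5156, -0.3375, 0.157) [[234. 261.]]
[-6.40749429e-01  6.21842763e-01  1.46637919e+00 -4.58772127e-05
  1.05333773e+00 -5.81808560e-01] [ 0.51553496 -0.33879579  0.05769309] [ -0.  -67.3 -31.5  -0.    0.    0. ] [0.30168774 0.22376793 0.08649522]
```

View pics/g2.png

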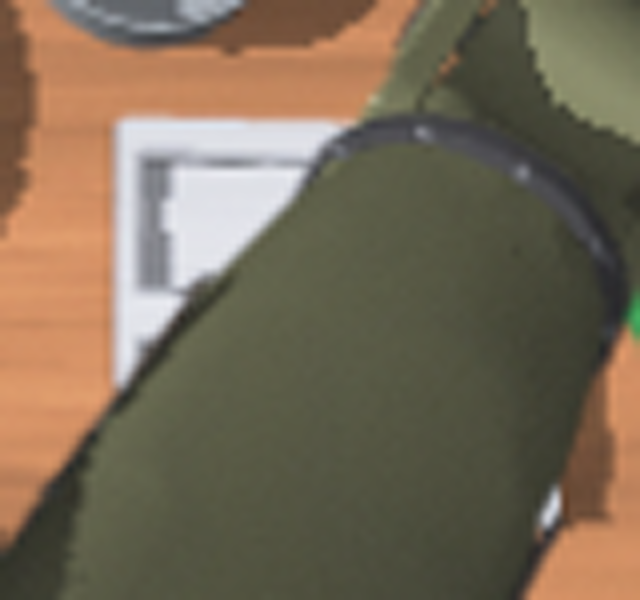

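Emit:
{"op": "apply_moves", "data": {
  "increments": [
    [[-0.03,0,0],0],
    [[-0.03,0,0],0],
    [[0,0,0],0],
    [[0,0,0],0]
  ]
}}

```text
clock: 6.05
position: [0.5153, -0.3386, 0.117]
tool_rot: [2.567, 1.57, 2.508]
contact_force: [-0.3, -0.8, -0.2]
opening: 0.001
```

Run:
```python
from h import *
s=manip.sense();print(s["position"],s["tool_rot"])
c=cap("scene"); P=cloud(c)
x,y,z=P[...,0],P[...,1],P[...,2]
m=(abs(x-.5155)<.07)&(abs(y+.339)<.06)&(z>.064)
for lo in np.arange(.064,.24,.006):
    k=m&(z>=lo)&(z<lo+.006)
    if k.any(): print(round(lo,3),k.sum(),"x",x[k].min().round(3),x[k].max().round(3),"y",y[k].min().round(3),y[k].max().round(3))
save(c,"g3s",(170,60,280,160),7)
```

```text
[ 0.51527256 -0.33858783  0.11701312] [2.56669958 1.56996264 2.50775868]
0.064 2 x 0.513 0.514 y -0.346 -0.327
0.124 4 x 0.519 0.522 y -0.346 -0.331
0.13 12 x 0.502 0.528 y -0.344 -0.324
0.136 19 x 0.503 0.531 y -0.347 -0.327
0.142 15 x 0.501 0.531 y -0.343 -0.326
0.148 17 x 0.504 0.531 y -0.344 -0.325
0.154 16 x 0.504 0.53 y -0.344 -0.325
0.16 11 x 0.512 0.531 y -0.338 -0.325
0.166 18 x 0.49 0.537 y -0.335 -0.325
0.172 40 x 0.48 0.549 y -0.355 -0.324
0.178 45 x 0.475 0.554 y -0.352 -0.323
0.184 30 x 0.478 0.559 y -0.352 -0.324
0.19 52 x 0.475 0.564 y -0.355 -0.32
0.196 50 x 0.468 0.568 y -0.356 -0.321
0.202 46 x 0.459 0.572 y -0.351 -0.32
0.208 60 x 0.456 0.576 y -0.35 -0.32
0.214 68 x 0.457 0.576 y -0.354 -0.319
0.22 64 x 0.46 0.571 y -0.347 -0.316
0.226 45 x 0.483 0.56 y -0.345 -0.317
0.232 54 x 0.478 0.557 y -0.345 -0.315
0.238 39 x 0.477 0.557 y -0.345 -0.323
```

View pics/g3s.png

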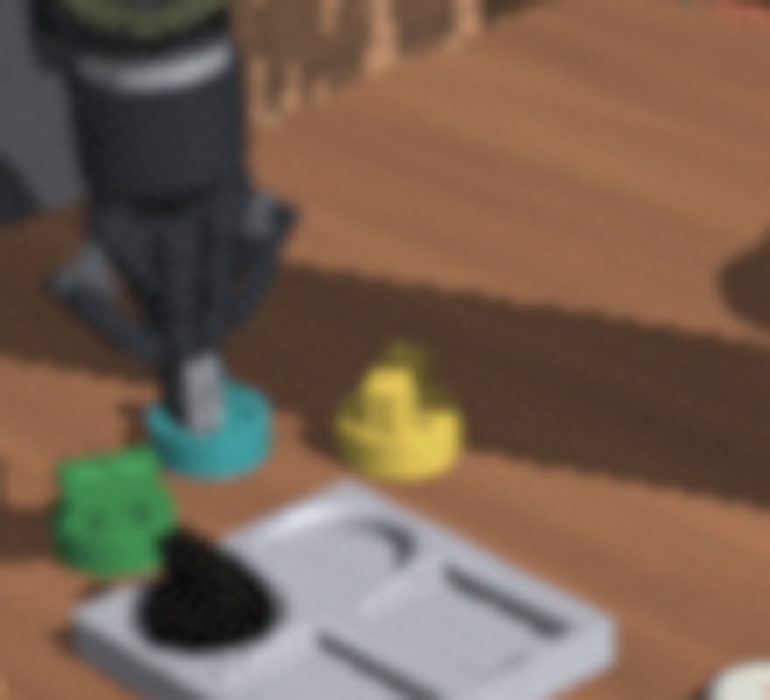

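Emit:
{"op": "apply_moves", "data": {
  "increments": [
    [[0.02,0,0],0],
    [[0.02,0,0],0],
    [[0.02,0,0],0],
    [[0,0,0],0],
    [[0,0,0],0]
  ],
  "grip": 0.2
}}

```text
clock: 6.72
position: [0.5158, -0.339, 0.0581]
tool_rot: [-0.544, 1.57, -0.603]
contact_force: [-0.5, -0.1, -0.5]
opening: 0.6
```

Emit:
{"op": "apply_moves", "data": {
  "increments": [
    [[0.01,0,0],0],
    [[0.01,0,0],0],
    [[0.005,0,0],0],
    [[0,0,0],0]
  ]
}}

```text
clock: 7.22
position: [0.5154, -0.3387, 0.0322]
tool_rot: [2.561, 1.57, 2.502]
contact_force: [0.6, -0.3, -0.9]
opening: 0.6
```

Run:
```python
from h import *
s=manip.sense();print(s["position"],s["contact_force"])
c=cap("scene"); P=cloud(c)
x,y,z=P[...,0],P[...,1],P[...,2]
m=(x>.535)&(x<.58)&(abs(y+.339)<.02)&(z>.01)
for lo in np.arange(.01,.1,.005):
    k=m&(z>=lo)&(z<lo+.005)
    if k.any(): print(round(lo,3),k.sum(),"x",x[k].min().round(3),x[k].max().round(3),"y",y[k].min().round(3),y[k].max().round(3))
save(c,"g4s",(170,80,280,180),7)
```

```text
[ 0.51535988 -0.33865445  0.032171  ] [ 0.61617786 -0.34791388 -0.88567031]
0.01 11 x 0.562 0.569 y -0.354 -0.321
0.015 10 x 0.546 0.566 y -0.357 -0.321
0.02 28 x 0.539 0.565 y -0.358 -0.321
0.025 26 x 0.537 0.566 y -0.358 -0.32
0.03 14 x 0.538 0.55 y -0.358 -0.323
0.035 16 x 0.537 0.549 y -0.355 -0.321
0.045 4 x 0.541 0.549 y -0.339 -0.331
0.05 9 x 0.542 0.553 y -0.349 -0.328
0.055 11 x 0.542 0.557 y -0.347 -0.329
0.06 4 x 0.546 0.553 y -0.336 -0.329
0.065 11 x 0.542 0.557 y -0.349 -0.33
0.07 9 x 0.544 0.557 y -0.347 -0.33
0.075 7 x 0.543 0.556 y -0.346 -0.331
0.08 5 x 0.544 0.556 y -0.335 -0.329
0.085 8 x 0.544 0.567 y -0.337 -0.327
0.09 20 x 0.537 0.573 y -0.353 -0.326
0.095 22 x 0.539 0.575 y -0.351 -0.328
```

View pics/g4s.png

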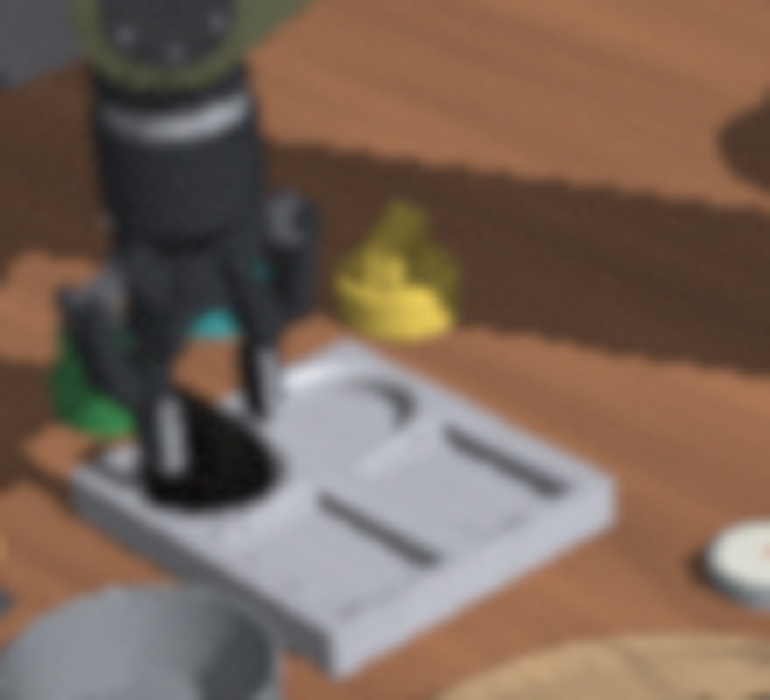

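Emit:
{"op": "apply_moves", "data": {
  "increments": [
    [[0.003,0,0],0],
    [[0,0,0],0]
  ]
}}

```text
clock: 7.52
position: [0.5155, -0.3388, 0.0296]
tool_rot: [2.416, 1.571, 2.357]
contact_force: [0.3, -0.1, 0.1]
opening: 0.601
```

Emit:
{"op": "apply_moves", "data": {
  "increments": [
    [[0,0,0],0],
    [[0,0,0],0],
    [[0,0,0],0],
    [[0,0,0],0],
    [[0,0,0],0]
  ],
  "grip": -1,
  "squeeze": 60
}}

```text
clock: 8.15
position: [0.5157, -0.3389, 0.03]
tool_rot: [-0.531, 1.57, -0.59]
contact_force: [-0.6, 0.2, 6.7]
opening: 0.217
```

Emit:
{"op": "apply_moves", "data": {
  "increments": [
    [[-0.01,0,0],0],
    [[-0.02,0,0],0],
    [[-0.03,0,0],0],
    [[-0.03,0,0],0],
    [[-0.03,0,0],0],
    [[0,0,0],0]
  ]
}}

```text
clock: 8.9
position: [0.5163, -0.3394, 0.153]
tool_rot: [-0.585, 1.566, -0.644]
contact_force: [-0.0, -0.4, -1.6]
opening: 0.223
```

Run:
```python
from h import *
plan(.662,-.218,.13)
c=cap("scene"); save(c,"g5s",(130,60,280,180),5)
```

```text
t 8.9 pos [ 0.5163 -0.3394  0.153 ] jaw -3.4 tilt 0.29 q6 -0.58 open 0.223 F [-0.  -0.4 -1.6]
shift mm after turn [ 23.3 129.8 138.2]  | world [145.7 121.4 -23. ]  | before turn [ 23.3 129.8 138.2]
```

View pics/g5s.png

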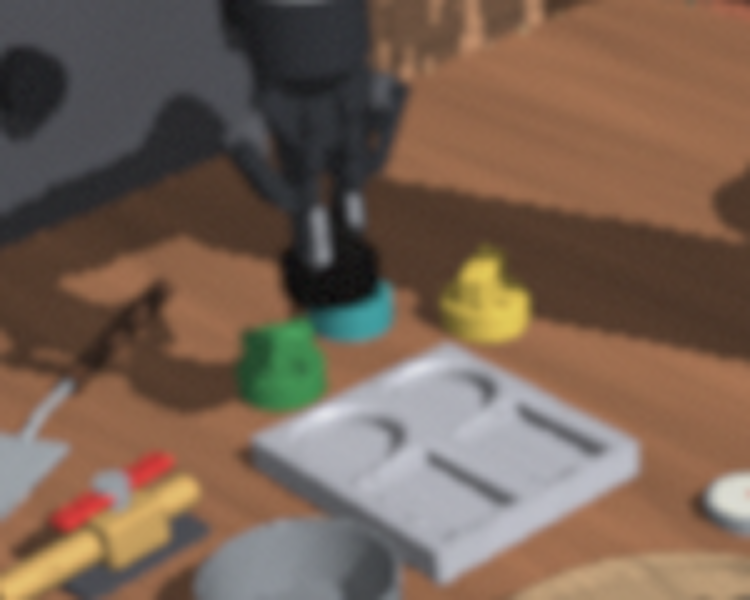

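Emit:
{"op": "apply_moves", "data": {
  "increments": [
    [[0,0.0325,0.0345],0],
    [[0,0.0325,0.0345],0],
    [[0,0.0325,0.0345],0],
    [[0,0.0325,0.0345],0],
    [[0,0,0],0],
    [[0,0,0],0]
  ],
  "squeeze": 80
}}

```text
clock: 9.7
position: [0.6602, -0.2173, 0.1484]
tool_rot: [2.934, 1.569, 2.875]
contact_force: [-0.6, -1.1, -1.5]
opening: 0.212
```

Run:
```python
from h import *
plan(.662,-.218,.03)
c=cap("scene"); save(c,"g6s",(130,60,280,210),5)
```

```text
t 9.7 pos [ 0.6602 -0.2173  0.1484] jaw -3.4 tilt 0.12 q6 -0.31 open 0.212 F [-0.6 -1.1 -1.5]
shift mm after turn [118.4  -0.7   2. ]  | world [   1.8   -0.7 -118.4]  | before turn [118.4  -0.7   2. ]
```

View pics/g6s.png

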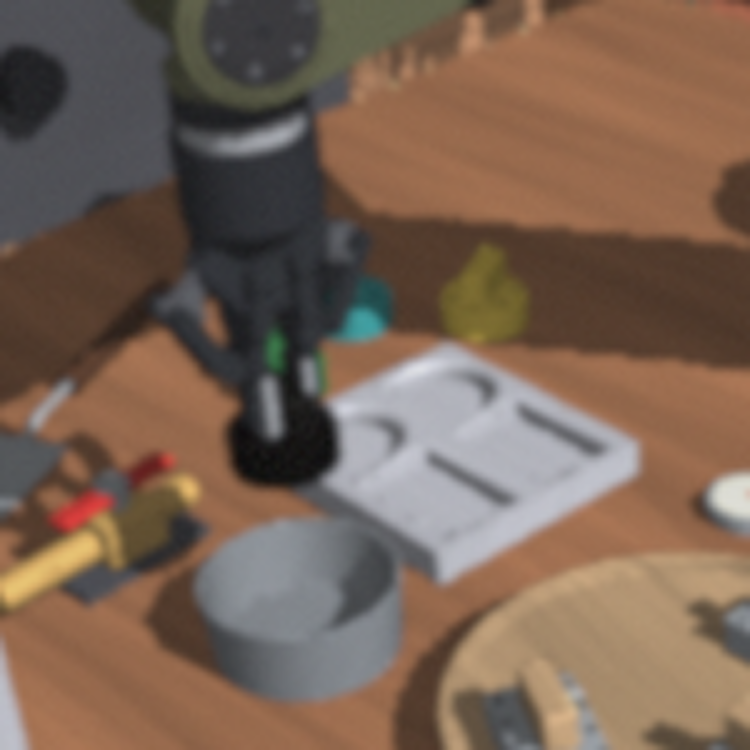

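Emit:
{"op": "apply_moves", "data": {
  "increments": [
    [[0.03,-0.0005,0.002],0],
    [[0.03,0,0],0],
    [[0.03,0,0],0],
    [[0.01,0,0],0],
    [[0.005,0,0],0],
    [[0.003,0,0],0],
    [[0,0,0],0]
  ]
}}

```text
clock: 10.62
position: [0.6632, -0.2179, 0.0424]
tool_rot: [-0.333, 1.57, -0.392]
contact_force: [0.3, 0.2, -1.9]
opening: 0.211
```

Run:
```python
from h import *
plan(.662,-.218,.03)
c=cap("scene"); save(c,"g7s",(130,90,250,210),5)
P=cloud(c);
```

```text
t 10.62 pos [ 0.6632 -0.2179  0.0424] jaw -3.4 tilt 0.06 q6 -0.31 open 0.211 F [ 0.3  0.2 -1.9]
shift mm after turn [12.4 -0.1 -1.2]  | world [ -1.2  -0.1 -12.4]  | before turn [12.4 -0.1 -1.2]
```

View pics/g7s.png

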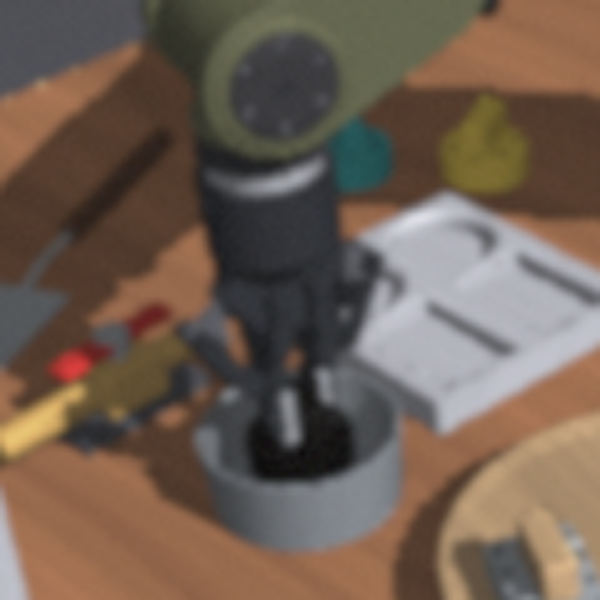

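Emit:
{"op": "apply_moves", "data": {
  "increments": [
    [[0.005,0,-0.001],0],
    [[0.005,0,0],0],
    [[0,0,0],0],
    [[0,0,0],0]
  ]
}}

```text
clock: 11.18
position: [0.662, -0.2177, 0.0317]
tool_rot: [-0.154, 1.571, -0.213]
contact_force: [-0.8, 0.3, -2.1]
opening: 0.218
```

Emit:
{"op": "apply_moves", "data": {
  "increments": [
    [[0,0,0],0],
    [[0,0,0],0],
    [[0,0,0],0],
    [[-0.03,0,0],0],
    [[-0.04,0,0],0],
    [[-0.04,0,0],0]
  ],
  "grip": 0.1
}}

```text
clock: 11.92
position: [0.6618, -0.2177, 0.143]
tool_rot: [3.114, 1.571, 3.055]
contact_force: [0.5, -0.9, 1.1]
opening: 0.553
```

Emit:
{"op": "apply_moves", "data": {
  "increments": [
    [[-0.02,0.04,0],0],
    [[0,0.04,0],0],
    [[0,0.04,0],0],
    [[0,0,0],0]
  ]
}}

```text
clock: 12.42
position: [0.6692, -0.0953, 0.162]
tool_rot: [0.747, 1.57, 0.691]
contact_force: [0.8, -0.1, 0.7]
opening: 0.55
```

Run:
```python
from h import *
plan(.507,.0345,.10,-.5)
c=cap("scene"); save(c,"g8s",(130,90,330,240),4)
c=cap("top"); save(c,"g8",(180,130,350,255),4.7)
P=cloud(c); z=P[...,2]; k=(abs(P[...,0]-.662)<.045)&(abs(P[...,1]+.218)<.045)
print(np.percentile(z[k],[5,25,50,75,95]))
```

```text
t 12.43 pos [ 0.6692 -0.0953  0.162 ] jaw -3.2 tilt 0.02 q6 -0.14 open 0.55 F [ 0.8 -0.1  0.7]
turn about tool x -2.7
shift mm after turn [  61.9  128.4 -163.3]  | world [-162.2  129.8  -62. ]  | before turn [  61.9  120.5 -169.2]
[-0.00072694  0.00433094  0.01419874  0.03084802  0.05434788]
```

View pics/g8s.png

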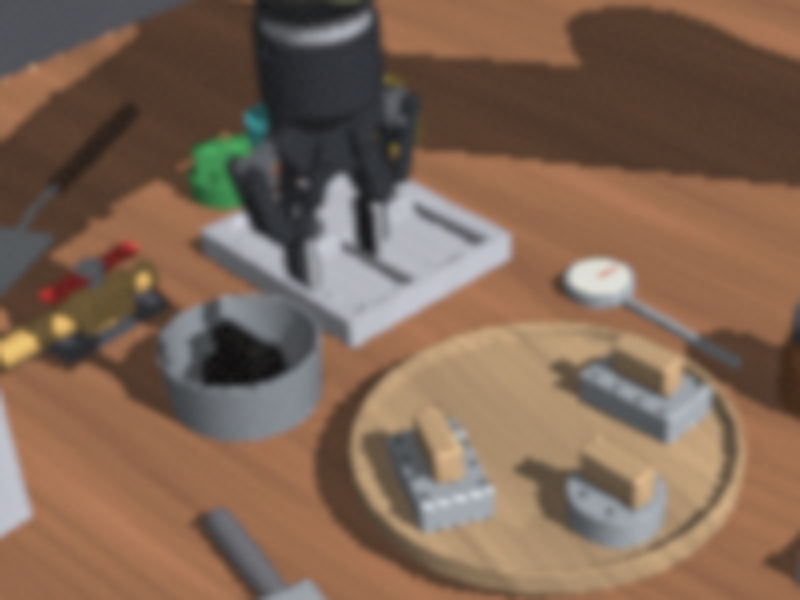

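View pics/g8.png

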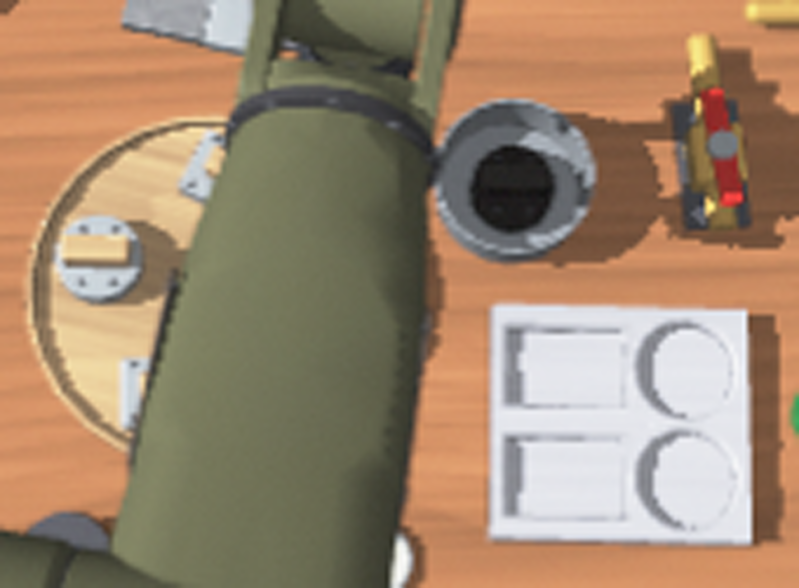

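Emit:
{"op": "apply_moves", "data": {
  "increments": [
    [[0,0,0],9],
    [[0,0,0],8],
    [[0,0,0],8],
    [[0,0,0],0]
  ]
}}

```text
clock: 13.02
position: [0.6689, -0.0992, 0.1616]
tool_rot: [-1.657, 1.571, -2.153]
contact_force: [-0.8, -0.2, 0.4]
opening: 0.549
```

Run:
```python
from h import *
plan(.6645,-.016,.046,-28.2)
```

```text
t 13.03 pos [ 0.6689 -0.0992  0.1616] jaw -28.4 tilt 0.01 q6 0.29 open 0.549 F [-0.8 -0.2  0.4]
turn about tool x -0.2
shift mm after turn [115.6  71.3 -43.2]  | world [  -4.4   83.2 -115.6]  | before turn [115.6  71.1 -43.5]
```

Emit:
{"op": "apply_moves", "data": {
  "increments": [
    [[0,0.0355,-0.0215],0],
    [[0,0.0355,-0.0215],0],
    [[0,0,0],0],
    [[0.04,0,0],0],
    [[0.03,0,0],0],
    [[0,0,0],0],
    [[0,0,0],0]
  ],
  "grip": 0.2
}}

```text
clock: 13.9
position: [0.6656, -0.0158, 0.0932]
tool_rot: [0.392, 1.569, -0.103]
contact_force: [-0.0, 0.6, 0.5]
opening: 0.6
```

Run:
```python
from h import *
plan(.6645,-.016,.046,-28.2)
c=cap("scene"); save(c,"g9s",(180,110,330,230),5)
```

```text
t 13.9 pos [ 0.6656 -0.0158  0.0932] jaw -28.4 tilt 0.11 q6 0.42 open 0.6 F [-0.   0.6  0.5]
turn about tool x -0.2
shift mm after turn [47.2 -0.7 -0.9]  | world [ -1.1  -0.2 -47.2]  | before turn [47.2 -0.7 -0.9]
```

View pics/g9s.png

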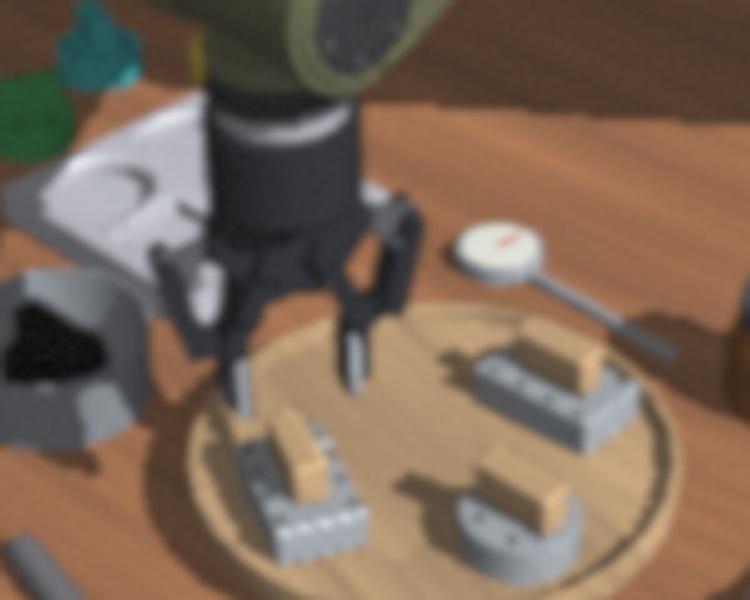

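Emit:
{"op": "apply_moves", "data": {
  "increments": [
    [[0.02,-0.0005,-0.001],0],
    [[0.015,0,0],0],
    [[0.01,0,0],0],
    [[0,0,0],0],
    [[0,0,0],0]
  ]
}}

```text
clock: 14.58
position: [0.664, -0.015, 0.0471]
tool_rot: [0.397, 1.57, -0.098]
contact_force: [0.1, -0.1, 0.1]
opening: 0.602
```

Emit:
{"op": "apply_moves", "data": {
  "increments": [
    [[0,0,0],0],
    [[0,0,0],0],
    [[0,0,0],0],
    [[0,0,0],0],
    [[0,0,0],0]
  ],
  "grip": -1
}}

```text
clock: 15.2
position: [0.6642, -0.015, 0.0475]
tool_rot: [0.408, 1.569, -0.088]
contact_force: [-0.3, -0.7, 5.8]
opening: 0.219
```

Run:
```python
from h import *
plan(.6645,-.016,.046,-28.2)
c=cap("scene"); save(c,"g10s",(180,110,330,230),5)
```

```text
t 15.2 pos [ 0.6642 -0.015   0.0475] jaw -28.4 tilt 0.08 q6 0.42 open 0.219 F [-0.3 -0.7  5.8]
turn about tool x -0.2
shift mm after turn [ 1.5 -0.7  0.7]  | world [ 0.3 -1.  -1.5]  | before turn [ 1.5 -0.7  0.8]
```

View pics/g10s.png

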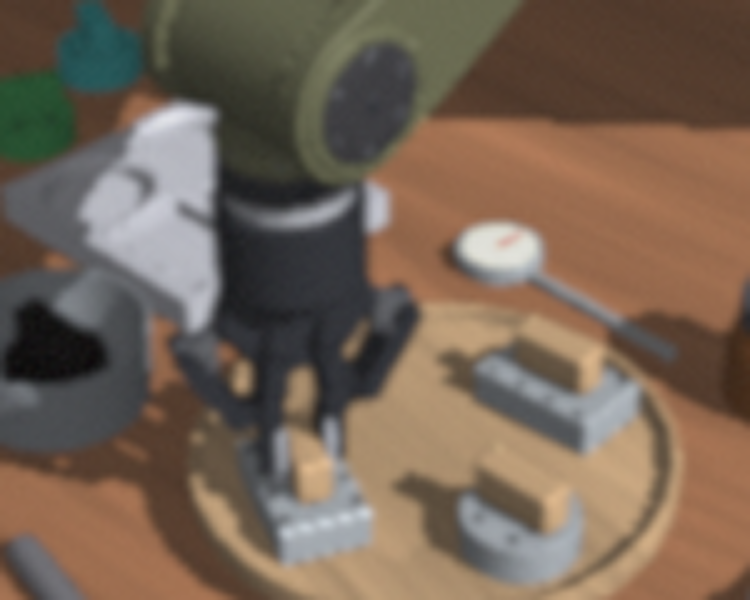

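Emit:
{"op": "apply_moves", "data": {
  "increments": [
    [[-0.01,0,0],0],
    [[-0.03,0,0],0],
    [[-0.03,0,0],0],
    [[-0.03,0,0],-8],
    [[0,0,0],-9],
    [[0,0,0],-8.3],
    [[0,0,0],0]
  ],
  "squeeze": 80
}}

```text
clock: 16.12
position: [0.6636, -0.015, 0.1469]
tool_rot: [3.121, 1.571, 3.066]
contact_force: [-0.0, -0.6, -1.6]
opening: 0.213
```

Run:
```python
from h import *
plan(.5224,-.25,.11,-3.1)
```

```text
t 16.12 pos [ 0.6636 -0.015   0.1469] jaw -3.1 tilt 0.01 q6 -0.02 open 0.213 F [-0.  -0.6 -1.6]
turn about tool x -0.0
shift mm after turn [  36.9 -242.3 -128.3]  | world [-141.2 -235.   -36.9]  | before turn [  36.9 -242.4 -128.2]
```

Emit:
{"op": "apply_moves", "data": {
  "increments": [
    [[0,-0.0405,-0.0215],0],
    [[0,-0.0405,-0.0215],0],
    [[0,-0.0405,-0.0215],0],
    [[0,-0.0405,-0.0215],0],
    [[0,-0.0405,-0.0215],0],
    [[0,-0.04,-0.021],0],
    [[0,0,0],0],
    [[0,0,0],0]
  ]
}}

```text
clock: 17.12
position: [0.5226, -0.25, 0.1468]
tool_rot: [0.957, 1.571, 0.9]
contact_force: [-0.6, -0.4, -0.6]
opening: 0.217
```

Emit:
{"op": "apply_moves", "data": {
  "increments": [
    [[0.03,0,0],0],
    [[0.02,0,0],0],
    [[0,0,0],0],
    [[0,0,0],0]
  ]
}}

```text
clock: 17.62
position: [0.5231, -0.2499, 0.0977]
tool_rot: [-0.427, 1.57, -0.481]
contact_force: [-0.5, 0.0, -1.0]
opening: 0.213
```

Run:
```python
from h import *
plan(.5224,-.25,.035,-3.1)
c=cap("scene"); save(c,"g11s",(160,80,300,190),5.5)
```

```text
t 17.62 pos [ 0.5231 -0.2499  0.0977] jaw -3.1 tilt 0.07 q6 -0.46 open 0.213 F [-0.5  0.  -1. ]
turn about tool x 0.0
shift mm after turn [62.7 -0.1 -0.8]  | world [ -0.7  -0.1 -62.7]  | before turn [62.7 -0.1 -0.8]
```

View pics/g11s.png

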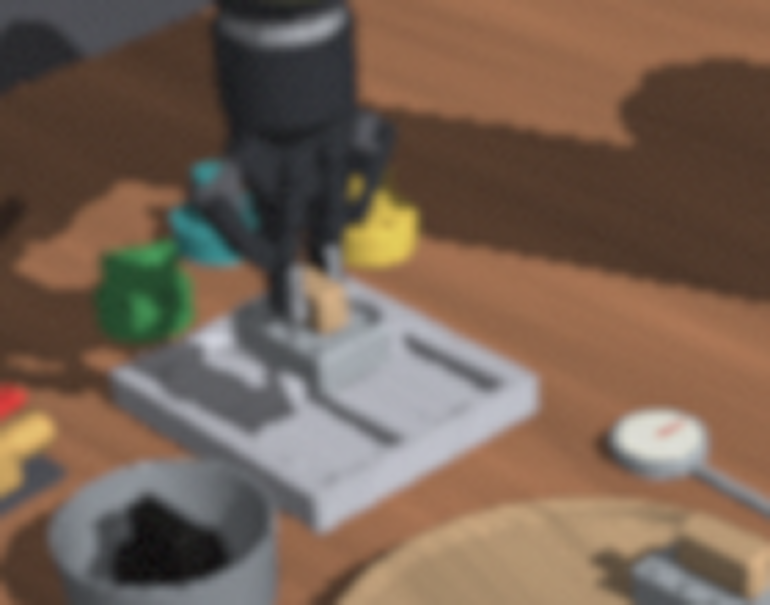

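```bash
cat >> h.py <<'E'
def held(c,u):
    "held canister near TCP: body between underside u and u+24; prints face positions"
    P=cloud(c); s=manip.sense()["position"]
    x,y,z=P[...,0]-s[0],P[...,1]-s[1],P[...,2]
    m=(abs(x)<.06)&(abs(y)<.06)
    k=m&(z>u+.004)&(z<u+.02)
    print("body n",k.sum(),"x max",np.percentile(x[k],[80,90,97]).round(4),"y max",np.percentile(y[k],[80,90,97]).round(4))
    k=m&(z>u+.020)&(z<u+.029)
    print("top n",k.sum(),"x",np.percentile(x[k],[2,98]).round(4),"y",np.percentile(y[k],[2,98]).round(4))
    k=m&(z>u+.030)&(z<u+.048)&(y>.0)
    print("bar n",k.sum(),"x",np.percentile(x[k],[2,98]).round(4),"y",np.percentile(y[k],[90,98]).round(4))
    k=m&(z>u-.02)&(z<u+.06); print("z low",np.percentile(z[k],[1,2,5,10]).round(4))
E
python3 - <<'E'
from h import *
c=cap("scene"); held(c,.076)
E
```

```text
body n 116 x max [0.0262 0.027  0.0277] y max [0.039  0.0402 0.0413]
top n 164 x [-0.0203  0.0281] y [-0.0391  0.0418]
bar n 63 x [-0.015   0.0233] y [0.0253 0.0261]
z low [0.0783 0.0796 0.0821 0.084 ]
```

Emit:
{"op": "apply_moves", "data": {
  "increments": [
    [[0.02,0,-0.001],0],
    [[0.015,0,0],0],
    [[0.01,0,0],0],
    [[0.005,0,0],0],
    [[0.005,0,0],0],
    [[0.005,0,0],0],
    [[0,0,0],0],
    [[0,0,0],0]
  ]
}}

```text
clock: 18.73
position: [0.5215, -0.2502, 0.0369]
tool_rot: [-0.454, 1.57, -0.508]
contact_force: [-0.5, 0.2, -1.4]
opening: 0.214
```

Run:
```python
from h import *
plan(.5224,-.25,.0315,-3.1)
c=cap("scene"); save(c,"g12s",(160,80,300,190),5.5)
```

```text
t 18.73 pos [ 0.5215 -0.2502  0.0369] jaw -3.1 tilt 0.02 q6 -0.46 open 0.214 F [-0.5  0.2 -1.4]
turn about tool x 0.0
shift mm after turn [5.4 0.3 0.8]  | world [ 0.9  0.2 -5.4]  | before turn [5.4 0.3 0.8]
```

View pics/g12s.png

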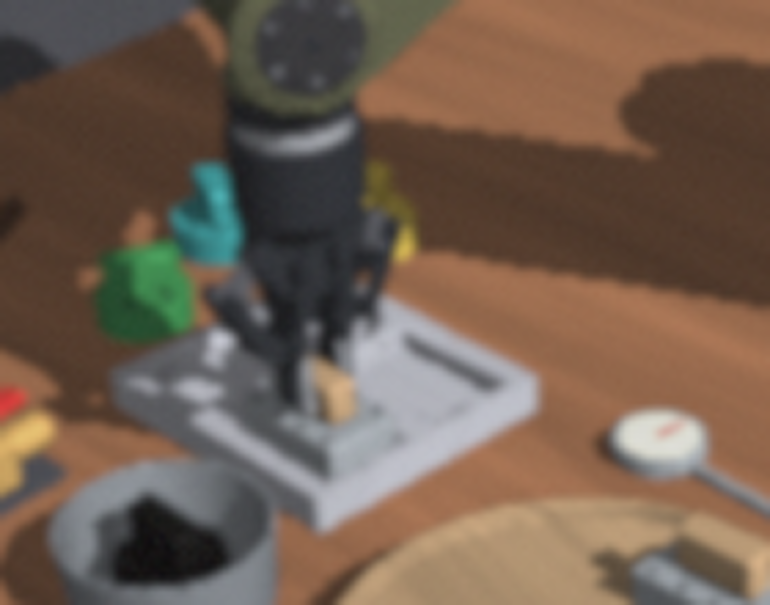

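Emit:
{"op": "apply_moves", "data": {
  "increments": [
    [[0.002,0,0.0005],0],
    [[0.002,0,0],0],
    [[0.001,0,0],0],
    [[0,0,0],0]
  ]
}}

```text
clock: 19.27
position: [0.5219, -0.2502, 0.0316]
tool_rot: [2.718, 1.571, 2.664]
contact_force: [-0.1, 1.0, -2.0]
opening: 0.213
```

Emit:
{"op": "apply_moves", "data": {
  "increments": [
    [[0,0,0],0],
    [[0,0,0],0],
    [[0,0,0],0],
    [[-0.03,0,0],0],
    [[-0.04,0,0],0],
    [[-0.05,0,0],0]
  ],
  "grip": 0.1
}}

```text
clock: 20.02
position: [0.5215, -0.25, 0.1524]
tool_rot: [2.676, 1.569, 2.622]
contact_force: [1.3, 0.1, 0.3]
opening: 0.549
```

Emit:
{"op": "apply_moves", "data": {
  "increments": [
    [[0,0.05,0],0],
    [[0,0.05,0],0],
    [[0,0.05,0],0],
    [[0,0.03,0],0],
    [[0,0,0],0]
  ]
}}

```text
clock: 20.65
position: [0.5317, -0.0688, 0.1518]
tool_rot: [0.333, 1.571, 0.282]
contact_force: [-0.5, 1.4, 0.1]
opening: 0.55
```

Run:
```python
from h import *
plan(.507,.0345,.10,-.5)
c=cap("scene"); save(c,"g13s",(130,80,330,240),4)
c=cap("top"); save(c,"g13",(180,130,350,255),4.7)
```

```text
t 20.65 pos [ 0.5317 -0.0688  0.1518] jaw -2.9 tilt 0.01 q6 -0.15 open 0.55 F [-0.5  1.4  0.1]
turn about tool x -2.4
shift mm after turn [ 51.8 103.1 -25.6]  | world [-24.7 103.3 -51.8]  | before turn [ 51.8 101.9 -30. ]
```

View pics/g13s.png

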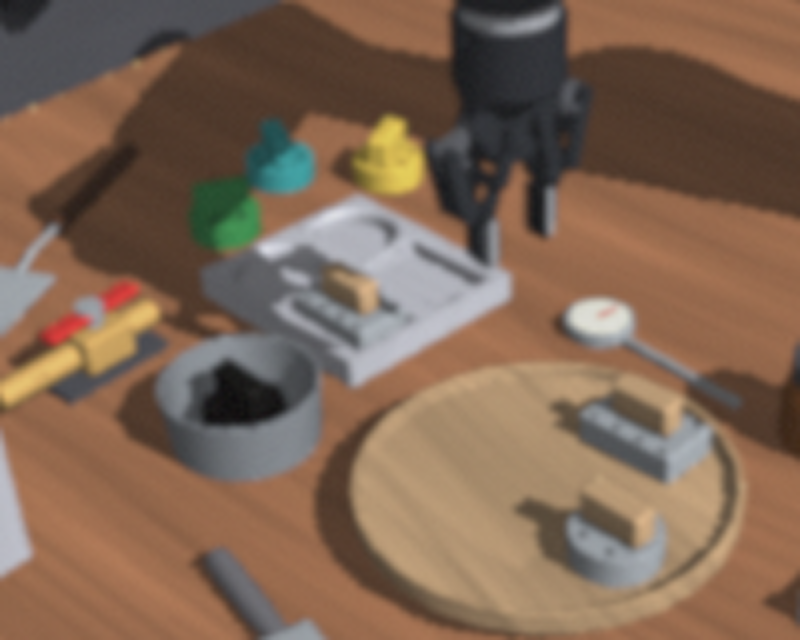

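View pics/g13.png

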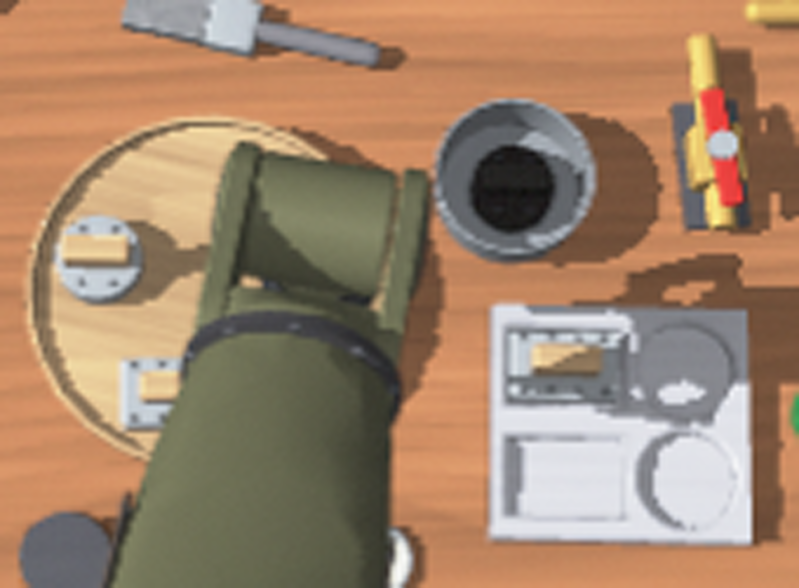

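Emit:
{"op": "apply_moves", "data": {
  "increments": [
    [[0,0.035,-0.01],0],
    [[0,0.034,-0.01],0],
    [[0,0.034,-0.0085],-2.7],
    [[0.03,0,0],0],
    [[0.025,0,0],0],
    [[0,0,0],0],
    [[0,0,0],0]
  ],
  "grip": 0.2
}}

```text
clock: 21.62
position: [0.5093, 0.0333, 0.0976]
tool_rot: [-0.028, 1.57, -0.036]
contact_force: [-0.5, -0.4, 0.4]
opening: 0.605
```

Run:
```python
from h import *
plan(.507,.0345,.047,0)
c=cap("scene"); save(c,"g14s",(220,110,370,230),5)
c=cap("top"); print("x"); save(c,"g14",(180,150,270,260),6)
```

```text
t 21.62 pos [0.5093 0.0333 0.0976] jaw -0.4 tilt 0.06 q6 0.0 open 0.605 F [-0.5 -0.4  0.4]
turn about tool x -0.4
shift mm after turn [50.6  1.2 -2.3]  | world [ -2.3   1.2 -50.6]  | before turn [50.6  1.2 -2.3]
x
```

View pics/g14s.png

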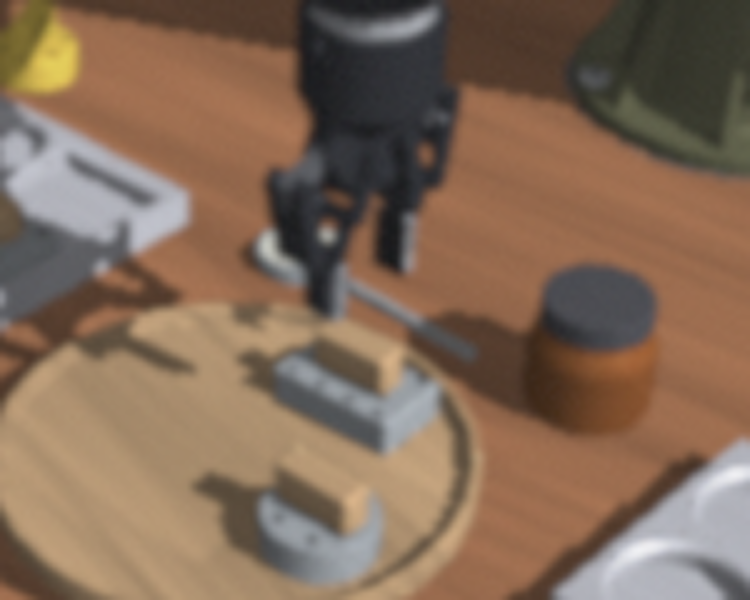

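Emit:
{"op": "apply_moves", "data": {
  "increments": [
    [[0.02,0.001,-0.002],0],
    [[0.02,0,0],0],
    [[0.01,0,0],0],
    [[0,0,0],0],
    [[0,0,0],0]
  ]
}}

```text
clock: 22.35
position: [0.5072, 0.0349, 0.0475]
tool_rot: [0.011, 1.57, 0.004]
contact_force: [0.4, 0.0, 0.4]
opening: 0.599
```

Emit:
{"op": "apply_moves", "data": {
  "increments": [
    [[0,0,0],0],
    [[0,0,0],0],
    [[0,0,0],0],
    [[0,0,0],0],
    [[0,0,0],0]
  ],
  "grip": -1
}}

```text
clock: 22.98
position: [0.507, 0.035, 0.0473]
tool_rot: [0.014, 1.57, 0.007]
contact_force: [-1.2, -0.7, 6.4]
opening: 0.216
```

Emit:
{"op": "apply_moves", "data": {
  "increments": [
    [[-0.01,0,0],0],
    [[-0.03,0,0],0],
    [[-0.03,0,0],0],
    [[-0.03,0,0],0],
    [[0,0,0],2.6],
    [[0,0,0],0]
  ]
}}

```text
clock: 23.72
position: [0.5066, 0.0349, 0.1472]
tool_rot: [-0.028, 1.57, -0.08]
contact_force: [-0.7, -0.8, -1.1]
opening: 0.213
```

Run:
```python
from h import *
plan(.4405,-.2455,.147,-3.1)
c=cap("scene"); held(c,.125); save(c,"g15s",(220,90,370,210),5)
```

```text
t 23.73 pos [0.5066 0.0349 0.1472] jaw -3.0 tilt 0.02 q6 0.05 open 0.213 F [-0.7 -0.8 -1.1]
turn about tool x 0.1
shift mm after turn [ 2.000e-01 -2.836e+02 -5.090e+01]  | world [-6.610e+01 -2.804e+02 -2.000e-01]  | before turn [ 2.000e-01 -2.835e+02 -5.150e+01]
body n 164 x max [0.0263 0.0272 0.0283] y max [0.0386 0.0392 0.0399]
top n 238 x [-0.0198  0.0273] y [-0.0385  0.0395]
bar n 67 x [-0.0069  0.0221] y [0.0239 0.0244]
z low [0.1286 0.1295 0.1316 0.1342]
```

View pics/g15s.png

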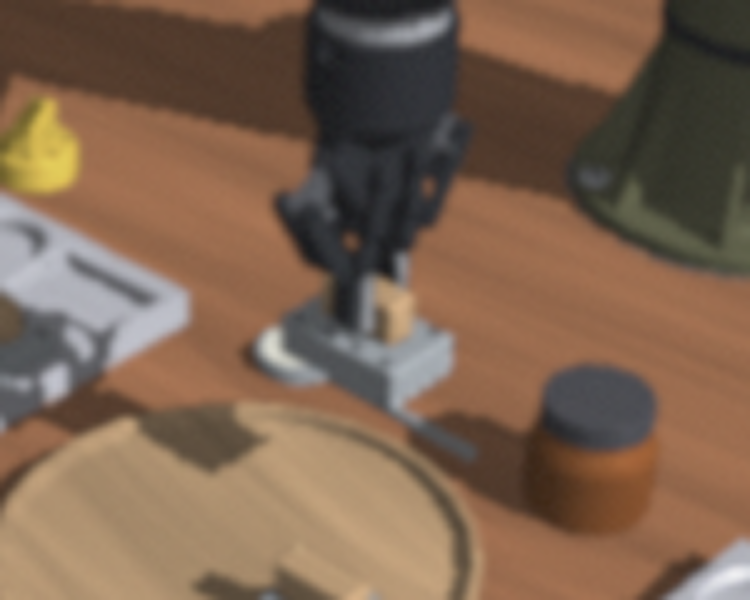

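Emit:
{"op": "apply_moves", "data": {
  "increments": [
    [[0,-0.047,-0.0085],0],
    [[0,-0.047,-0.0085],0],
    [[0,-0.047,-0.0085],0],
    [[0,-0.047,-0.0085],0],
    [[0,-0.047,-0.0085],0],
    [[0,-0.048,-0.0085],0],
    [[0,0,0],0],
    [[0,0,0],0]
  ]
}}

```text
clock: 24.78
position: [0.4409, -0.2447, 0.1464]
tool_rot: [2.465, 1.57, 2.413]
contact_force: [-0.3, 1.0, -0.9]
opening: 0.214
```

Emit:
{"op": "apply_moves", "data": {
  "increments": [
    [[0.03,0,0],0],
    [[0.03,0,0],0],
    [[0.02,0,0],0],
    [[0,0,0],0],
    [[0,0,0],0]
  ]
}}

```text
clock: 25.4
position: [0.4416, -0.2447, 0.0676]
tool_rot: [-0.472, 1.57, -0.523]
contact_force: [0.6, -0.1, -1.8]
opening: 0.217
```

Run:
```python
from h import *
plan(.4405,-.2455,.0315,-3.1)
c=cap("scene"); save(c,"g16s",(160,80,300,190),5.5)
```

```text
t 25.4 pos [ 0.4416 -0.2447  0.0676] jaw -2.9 tilt 0.06 q6 -0.53 open 0.217 F [ 0.6 -0.1 -1.8]
turn about tool x 0.2
shift mm after turn [36.1 -0.9 -1.1]  | world [ -1.1  -0.8 -36.1]  | before turn [36.1 -0.9 -1.1]
```

View pics/g16s.png

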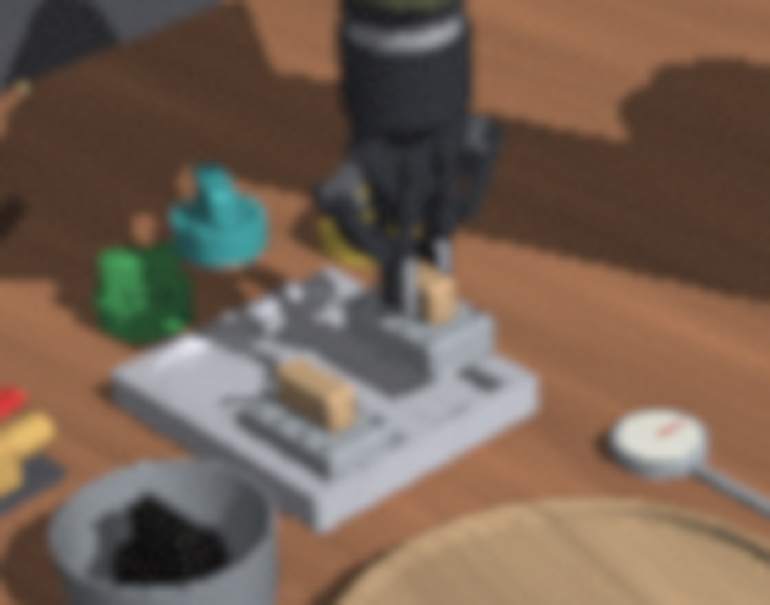

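Emit:
{"op": "apply_moves", "data": {
  "increments": [
    [[0.01,-0.0005,-0.001],0.2],
    [[0.01,0,0],0],
    [[0.005,0,0],0],
    [[0.005,0,0],0],
    [[0.003,0,0],0],
    [[0.0025,0,0],0],
    [[0,0,0],0],
    [[0,0,0],0]
  ]
}}

```text
clock: 26.45
position: [0.4402, -0.2455, 0.0313]
tool_rot: [-0.467, 1.57, -0.522]
contact_force: [1.3, -0.5, 0.6]
opening: 0.218
```

Emit:
{"op": "apply_moves", "data": {
  "increments": [
    [[0,0,0],0],
    [[0,0,0],0],
    [[0,0,0],0],
    [[-0.03,0,0],0],
    [[-0.04,0,0],0],
    [[-0.05,0,0],0]
  ],
  "grip": 0.1
}}

```text
clock: 27.2
position: [0.4396, -0.2452, 0.152]
tool_rot: [2.646, 1.569, 2.591]
contact_force: [0.6, -0.4, 0.3]
opening: 0.552
```

Emit:
{"op": "apply_moves", "data": {
  "increments": [
    [[0,0.05,0.02],0],
    [[0,0.05,0.02],0],
    [[0,0.05,0.02],0],
    [[0,0.05,0.02],0],
    [[0,0,0],0]
  ]
}}

```text
clock: 27.82
position: [0.5318, -0.0474, 0.151]
tool_rot: [1.424, 1.571, 1.372]
contact_force: [-0.1, -1.2, -0.7]
opening: 0.55
```

Run:
```python
from h import *
plan(.6094,.09,.15,-3)
c=cap("scene"); save(c,"g17s",(130,80,330,240),4)
c=cap("top"); save(c,"g17",(180,130,350,255),4.7)
cv2.imwrite("pics/r17.png",ortho(c,.6094,.09,50,.076,5))
P=cloud(c);k=(abs(P[...,0]-.61)<.06)&(abs(P[...,1]-.09)<.05)&(P[...,2]>.068)
q=P[k];print(q.shape,cv2.minAreaRect((q[:,:2]*1000).astype(np.float32)))
```

```text
t 27.82 pos [ 0.5318 -0.0474  0.151 ] jaw -3.0 tilt 0.01 q6 -0.11 open 0.55 F [-0.1 -1.2 -0.7]
turn about tool x 0.0
shift mm after turn [  1.1 141.3  70.3]  | world [ 77.6 137.4  -1. ]  | before turn [  1.1 141.2  70.5]
(92, 3) ((608.701904296875, 90.65821075439453), (48.64748764038086, 19.833229064941406), 88.58470153808594)
```

View pics/g17s.png

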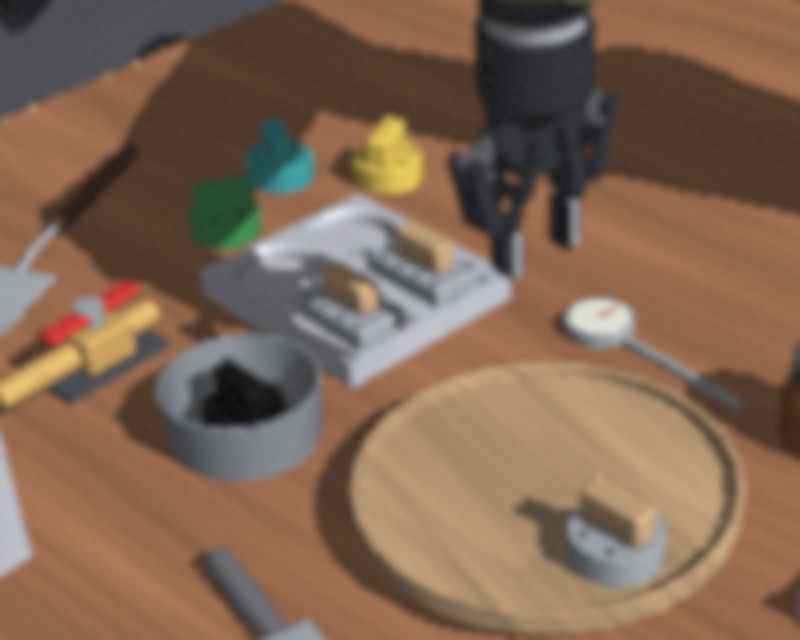

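View pics/g17.png

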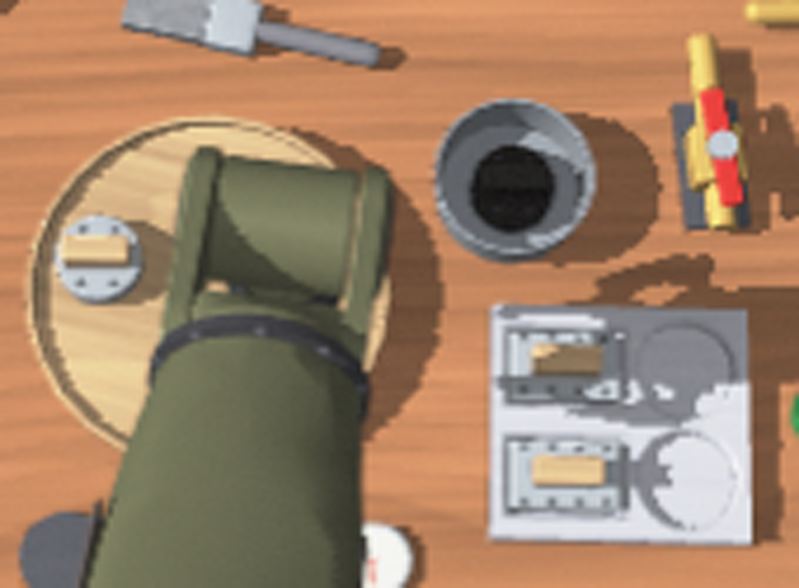

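Emit:
{"op": "apply_moves", "data": {
  "increments": [
    [[0,0.047,0.0235],0],
    [[0,0.047,0.0235],0],
    [[0,0.0475,0.023],-0.5],
    [[0.03,0,0],0],
    [[0.025,0,0],0],
    [[0,0,0],0],
    [[0,0,0],0]
  ],
  "grip": 0.2
}}

```text
clock: 28.8
position: [0.6093, 0.0863, 0.0975]
tool_rot: [0.095, 1.569, 0.047]
contact_force: [1.2, -0.6, -0.0]
opening: 0.602
```

Run:
```python
from h import *
plan(.609,.0905,.047,-2.5)
c=cap("scene"); save(c,"g18s",(220,110,370,230),5)
```

```text
t 28.8 pos [0.6093 0.0863 0.0975] jaw -2.7 tilt 0.08 q6 0.13 open 0.602 F [ 1.2 -0.6 -0. ]
turn about tool x -0.2
shift mm after turn [50.5  4.2 -0.5]  | world [ -0.3   4.2 -50.5]  | before turn [50.5  4.2 -0.5]
```

View pics/g18s.png

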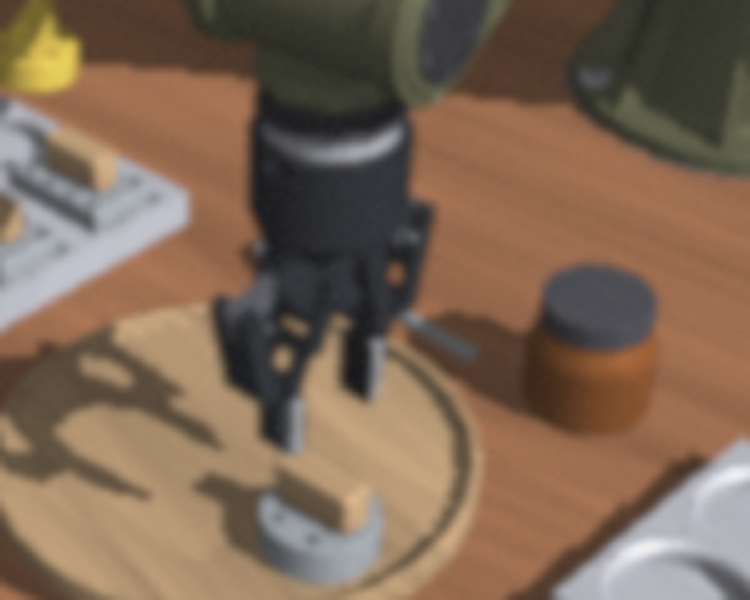

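Emit:
{"op": "apply_moves", "data": {
  "increments": [
    [[0.02,0.004,-0.0005],0],
    [[0.02,0,0],0],
    [[0.01,0,0],0],
    [[0,0,0],0],
    [[0,0,0],0]
  ]
}}

```text
clock: 29.48
position: [0.6087, 0.0912, 0.0466]
tool_rot: [0.116, 1.57, 0.069]
contact_force: [0.1, -0.2, 0.7]
opening: 0.602
```

Emit:
{"op": "apply_moves", "data": {
  "increments": [
    [[0,0,0],0],
    [[0,0,0],0],
    [[0,0,0],0],
    [[0,0,0],0],
    [[0,0,0],0]
  ],
  "grip": -1
}}

```text
clock: 30.1
position: [0.6089, 0.0912, 0.0469]
tool_rot: [0.118, 1.569, 0.071]
contact_force: [0.9, -0.1, 5.3]
opening: 0.216
```

Emit:
{"op": "apply_moves", "data": {
  "increments": [
    [[-0.01,0,0],0],
    [[-0.03,0,0],0],
    [[-0.03,0,0],0],
    [[-0.03,0,0],0],
    [[0,0,0],0],
    [[0,0,0],0]
  ]
}}

```text
clock: 30.85
position: [0.6079, 0.0911, 0.1451]
tool_rot: [-3.004, 1.569, -3.051]
contact_force: [-0.1, -0.5, -1.0]
opening: 0.215
```

Run:
```python
from h import *
plan(.5175,-.3398,.147,-3.1)
c=cap("scene"); held(c,.125); save(c,"g19s",(220,90,370,210),5)
```

```text
t 30.85 pos [0.6079 0.0911 0.1451] jaw -2.7 tilt 0.09 q6 0.14 open 0.215 F [-0.1 -0.5 -1. ]
turn about tool x 0.4
shift mm after turn [  -1.7 -435.2  -67. ]  | world [ -90.4 -430.9    1.9]  | before turn [  -1.7 -434.7  -70.2]
body n 129 x max [0.0308 0.0316 0.0326] y max [0.0278 0.0293 0.0307]
top n 183 x [-0.0222  0.0327] y [-0.027   0.0298]
bar n 85 x [-0.0209  0.024 ] y [0.0232 0.0241]
z low [0.1268 0.1275 0.1297 0.1336]
```

View pics/g19s.png

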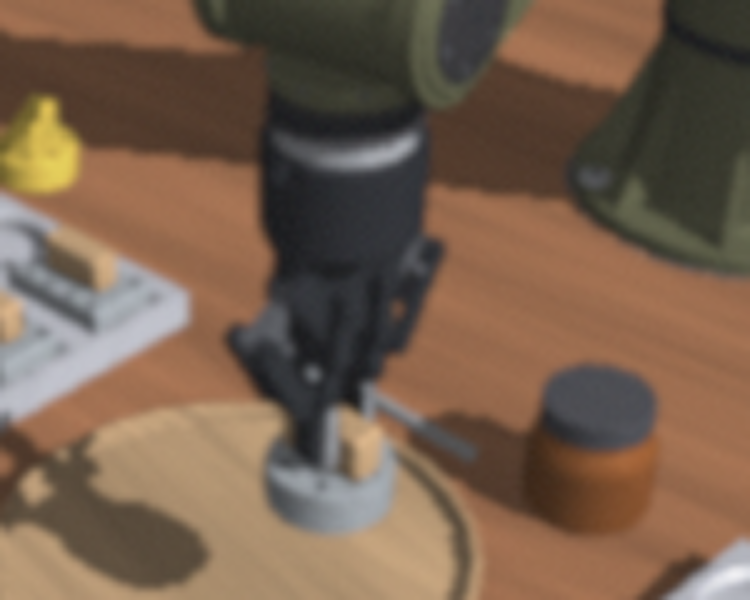

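Emit:
{"op": "apply_moves", "data": {
  "increments": [
    [[0,-0.048,-0.0075],0.4],
    [[0,-0.048,-0.0075],0],
    [[0,-0.048,-0.0075],0],
    [[0,-0.048,-0.0075],0],
    [[0,-0.048,-0.0075],0],
    [[0,-0.048,-0.0075],0],
    [[0,-0.048,-0.0075],0],
    [[0,-0.048,-0.0075],0]
  ]
}}

```text
clock: 31.9
position: [0.5273, -0.2904, 0.1449]
tool_rot: [2.621, 1.569, 2.567]
contact_force: [1.2, 0.4, -2.2]
opening: 0.219
```

Emit:
{"op": "apply_moves", "data": {
  "increments": [
    [[0,-0.048,-0.007],0],
    [[0,0,0],0],
    [[0,0,0],0]
  ]
}}

```text
clock: 32.28
position: [0.5184, -0.3361, 0.1451]
tool_rot: [2.47, 1.569, 2.416]
contact_force: [0.7, -0.1, -1.1]
opening: 0.214
```

Run:
```python
from h import *
plan(.5175,-.339,.0315,-3.1)
```

```text
t 32.27 pos [ 0.5184 -0.3361  0.1451] jaw -3.1 tilt 0.11 q6 -0.58 open 0.214 F [ 0.7 -0.1 -1.1]
turn about tool x 0.0
shift mm after turn [113.6  -3.1  -0.5]  | world [  -0.9   -2.9 -113.6]  | before turn [113.6  -3.1  -0.5]
```

Emit:
{"op": "apply_moves", "data": {
  "increments": [
    [[0.03,-0.003,-0.0005],0],
    [[0.03,0,0],0],
    [[0.02,0,0],0],
    [[0,0,0],0],
    [[0,0,0],0]
  ]
}}

```text
clock: 32.9
position: [0.5186, -0.3397, 0.0673]
tool_rot: [-0.587, 1.569, -0.641]
contact_force: [0.3, -0.7, -0.9]
opening: 0.213
```

Run:
```python
from h import *
plan(.5175,-.339,.0315,-3.1)
c=cap("scene"); save(c,"g20s",(160,80,300,190),5.5); held(c,.043)
```

```text
t 32.9 pos [ 0.5186 -0.3397  0.0673] jaw -3.1 tilt 0.09 q6 -0.59 open 0.213 F [ 0.3 -0.7 -0.9]
turn about tool x 0.0
shift mm after turn [35.8  0.6 -1.2]  | world [ -1.1   0.7 -35.8]  | before turn [35.8  0.6 -1.2]
body n 74 x max [0.0293 0.0322 0.0335] y max [0.028  0.0292 0.0298]
top n 75 x [-0.0249  0.0321] y [-0.0255  0.0316]
bar n 60 x [-0.0244  0.0237] y [0.0242 0.0256]
z low [0.0233 0.0234 0.0241 0.0248]
```

View pics/g20s.png

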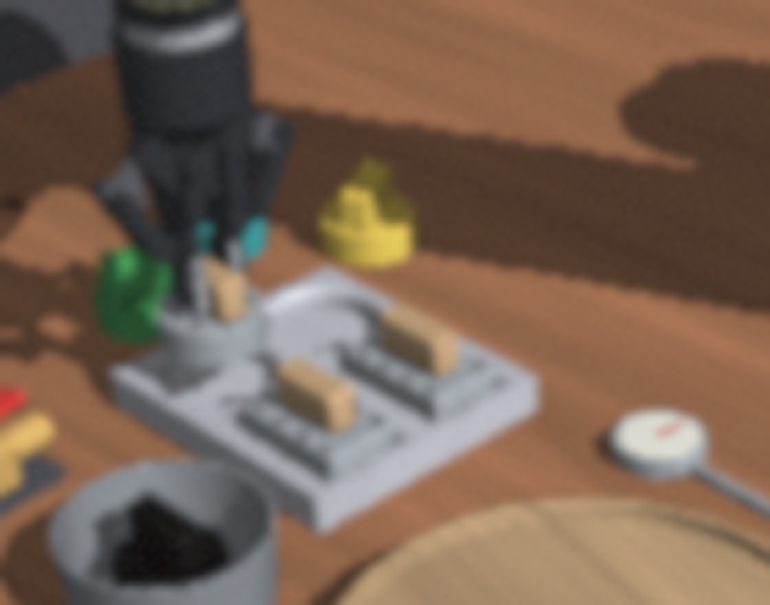

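Emit:
{"op": "apply_moves", "data": {
  "increments": [
    [[0.01,0.0005,-0.001],0],
    [[0.01,0,0],0],
    [[0.005,0,0],0],
    [[0.005,0,0],0],
    [[0.003,0,0],0],
    [[0.003,0,0],0],
    [[0,0,0],0],
    [[0,0,0],0]
  ]
}}

```text
clock: 33.95
position: [0.5171, -0.3392, 0.031]
tool_rot: [-0.691, 1.57, -0.745]
contact_force: [-3.2, 1.9, 5.5]
opening: 0.217
```

Emit:
{"op": "apply_moves", "data": {
  "increments": [
    [[0,0,0],0],
    [[0,0,0],0],
    [[0,0,0],0],
    [[-0.03,0,0],0],
    [[-0.04,0,0],0],
    [[-0.05,0,0],0]
  ],
  "grip": 0.1
}}

```text
clock: 34.7
position: [0.5166, -0.3388, 0.1507]
tool_rot: [2.549, 1.569, 2.495]
contact_force: [0.2, 0.9, -0.4]
opening: 0.553
```

Emit:
{"op": "apply_moves", "data": {
  "increments": [
    [[0,0.05,0.015],0],
    [[0,0.05,0.015],0],
    [[0,0.05,0.015],0],
    [[0,0.05,0.015],0],
    [[0,0.05,0.015],0],
    [[0,0.05,0.015],0],
    [[0,0.05,0.015],0],
    [[0,0,0],0]
  ]
}}

```text
clock: 35.7
position: [0.6412, 0.0081, 0.1499]
tool_rot: [1.593, 1.57, 1.544]
contact_force: [-0.4, -0.5, -0.1]
opening: 0.549
```

Run:
```python
from h import *
plan(.66,.223,.15)
c=cap("scene"); save(c,"g21s",(110,80,310,230),4)
c=cap("top"); 
a=ortho(c,.4792,-.2887,110,.034,2.5);b=ortho(c,.662,-.218,110,.03,2.5)
cv2.imwrite("pics/r21.png",np.hstack([a]))
save(c,"g21",(120,130,350,255),3.4)
P=cloud(c); x,y,z=P[...,0],P[...,1],P[...,2]
ca,sa=np.cos(np.radians(-3.1)),np.sin(np.radians(-3.1))
tx=ca*(x-.4792)+sa*(y+.2887); ty=-sa*(x-.4792)+ca*(y+.2887)
for n,qx,qy in(("rect+",.041,.041),("rect-",-.041,.041),("round+",.041,-.049)):
    m=(abs(tx-qx)<.04)&(abs(ty-qy)<.045)
    k=m&(z>.05); r=cv2.minAreaRect(np.c_[tx[k],ty[k]].astype(np.float32)*1000)
    print(n,"bar",k.sum(),np.round(r[0],1),np.round(r[1],1),round(r[2],1),"ztop",np.median(z[k]).round(4))
m=(abs(x-.6655)<.02)&(abs(y-.223)<.04)&(z>.012); print("btn",P[m].mean(0),np.percentile(z[m],[50,75,90]))
```

```text
t 35.7 pos [0.6412 0.0081 0.1499] jaw -2.8 tilt 0.02 q6 0.01 open 0.549 F [-0.4 -0.5 -0.1]
shift mm after turn [ -0.  215.6   8.1]  | world [1.880e+01 2.149e+02 1.000e-01]  | before turn [ -0.  215.6   8.1]
rect+ bar 89 [39.7 42.6] [45.5 20.6] 89.3 ztop 0.0591
rect- bar 90 [-42.8  44.1] [20.7 47.7] 0.8 ztop 0.058
round+ bar 90 [ 38.7 -46.8] [20.5 51.7] 2.2 ztop 0.0592
btn [0.66142733 0.22208313 0.02005314] [0.02040392 0.02307766 0.0250716 ]
```

View pics/g21s.png

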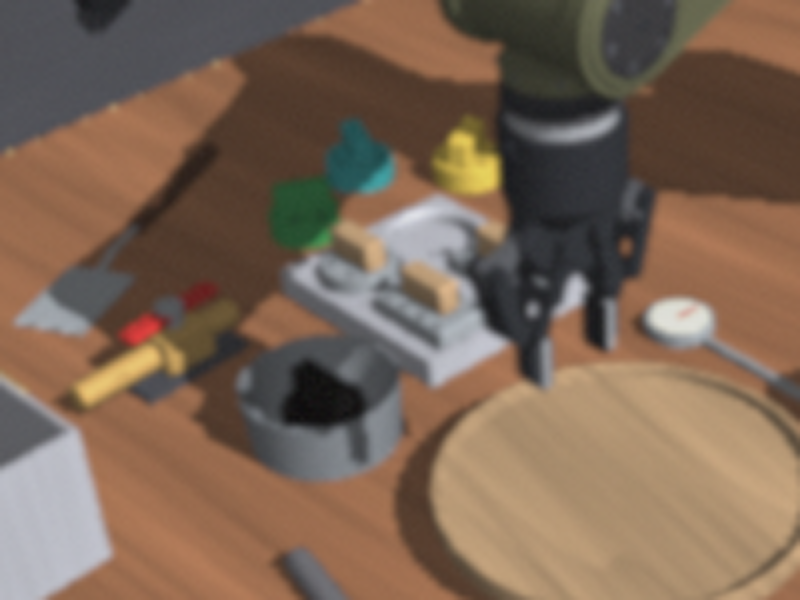

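View pics/r21.png

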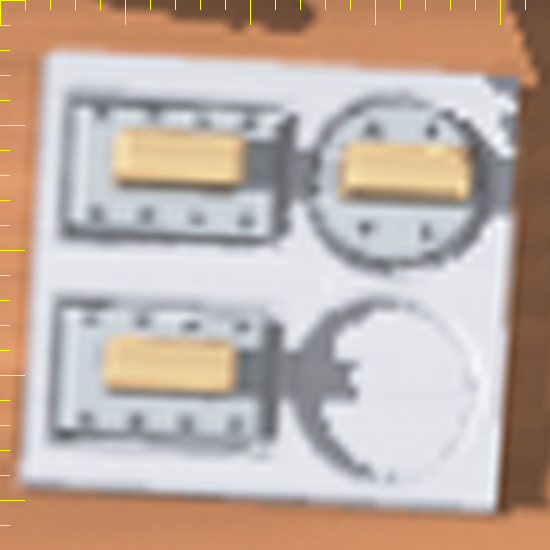

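View pics/g21.png

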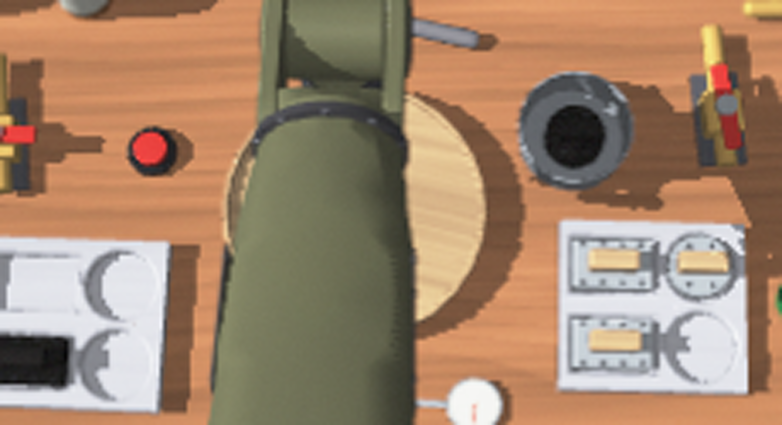

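Run:
```python
from h import *
c=cap("top"); print(pix(c,[(165.23,171.91)],.023), pix(c,[(165.23,171.91)],.03))
c=cap("scene"); b=c["color"].astype(int); P=cloud(c)
m=(b[...,2]>150)&(b[...,1]<70)&(abs(P[...,0]-.66)<.04)&(abs(P[...,1]-.22)<.04)
print(m.sum(),P[m].mean(0),np.percentile(P[m][:,2],[25,50,75]))
```

```text
[[0.66626234 0.21884938 0.023     ]] [[0.6641989  0.21764697 0.03      ]]
129 [0.66482963 0.22605667 0.02221709] [0.02151301 0.02250307 0.02355834]
```

Emit:
{"op": "apply_moves", "data": {
  "increments": [
    [[0,0.048,0.002],0],
    [[0,0.048,0.002],0],
    [[0,0.048,0.002],0],
    [[0,0.048,0.002],0],
    [[0,0.024,0.001],0],
    [[0,0,0],0],
    [[0,0,0],0]
  ],
  "grip": -1
}}

```text
clock: 36.78
position: [0.6615, 0.2183, 0.1502]
tool_rot: [-1.961, 1.57, -2.017]
contact_force: [-0.9, -0.5, 0.5]
opening: 0.002
```

Run:
```python
from h import *
plan(.662,.222,.05)
c=cap("scene"); save(c,"g22s",(250,160,400,280),5)
```

```text
t 36.77 pos [0.6615 0.2183 0.1502] jaw -3.2 tilt 0.02 q6 0.32 open 0.002 F [-0.9 -0.5  0.5]
shift mm after turn [100.2   3.8   0.3]  | world [   0.5    3.7 -100.2]  | before turn [100.2   3.8   0.3]
```

View pics/g22s.png

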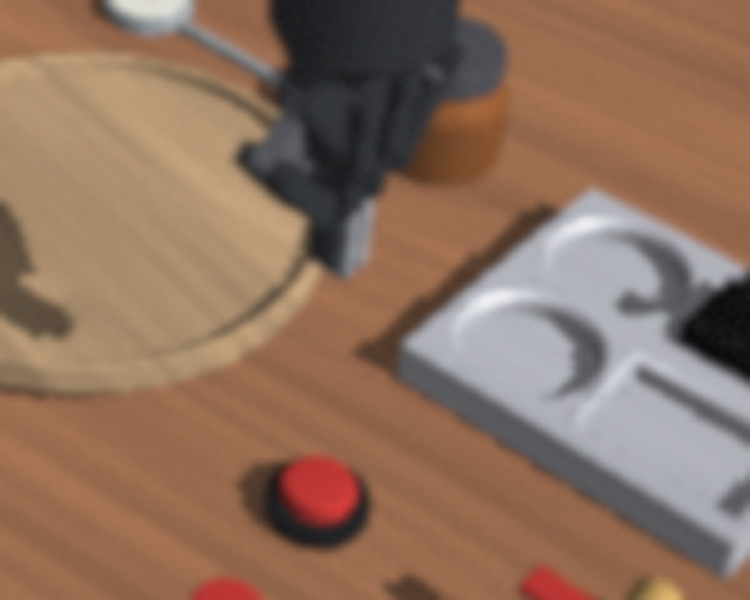

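Run:
```python
from h import *
for n in("top","scene"):
    c=cap(n); b=c["color"].astype(int)
    m=((b[...,2]>120)&(b[...,1]<90)&(b[...,0]<90)&(b[...,2]>2*b[...,1])).astype(np.uint8)
    k,l,s,ce=cv2.connectedComponentsWithStats(m)
    for i in range(1,k):
        if s[i,4]>30:
            w=pix(c,[ce[i]],.0235)[0]
            if abs(w[0]-.66)<.05 and abs(w[1]-.22)<.05: print(n,s[i],ce[i],w.round(4))
    print(proj(c,[(.66,.2236,.0235),(.666,.219,.0235)]))
    save(c,"b"+n,(150,160,180,190) if n=="top" else (290,240,340,280),10)
```

```text
[[163.85933928 173.61276156]
 [165.16354812 171.94334853]]
scene [307 251  15  14 159] [313.96855346 257.22641509] [0.6661 0.227  0.0235]
[[314.28152073 255.07077204]
 [311.23146132 255.555167  ]]
```

View pics/btop.png

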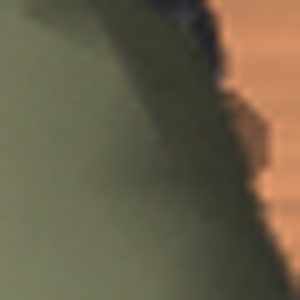

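View pics/bscene.png

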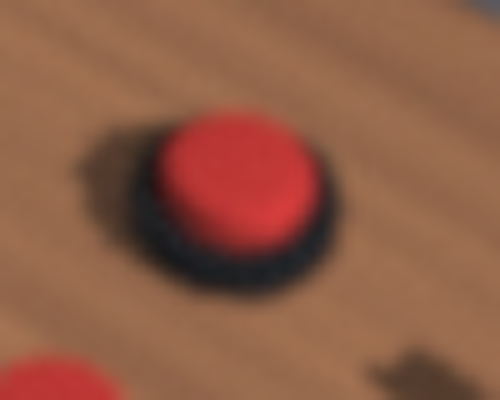

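Emit:
{"op": "apply_moves", "data": {
  "increments": [
    [[0.04,0.005,0],0],
    [[0.04,0,0],0],
    [[0.03,0,0],0],
    [[0.01,0,0],0],
    [[0.005,0,0],0],
    [[0,0,0],0],
    [[0,0,0],0]
  ]
}}

```text
clock: 37.8
position: [0.662, 0.2251, 0.0264]
tool_rot: [0.331, 1.569, 0.277]
contact_force: [-0.4, 0.9, -0.3]
opening: -0.001
```

Run:
```python
from h import *
plan(.661,.2235,.01)
c=cap("scene"); save(c,"g23s",(260,180,370,290),6)
```

```text
t 37.8 pos [0.662  0.2251 0.0264] jaw -3.1 tilt 0.1 q6 0.33 open -0.001 F [-0.4  0.9 -0.3]
shift mm after turn [16.4 -1.7 -1. ]  | world [ -1.   -1.6 -16.4]  | before turn [16.4 -1.7 -1. ]
```

View pics/g23s.png

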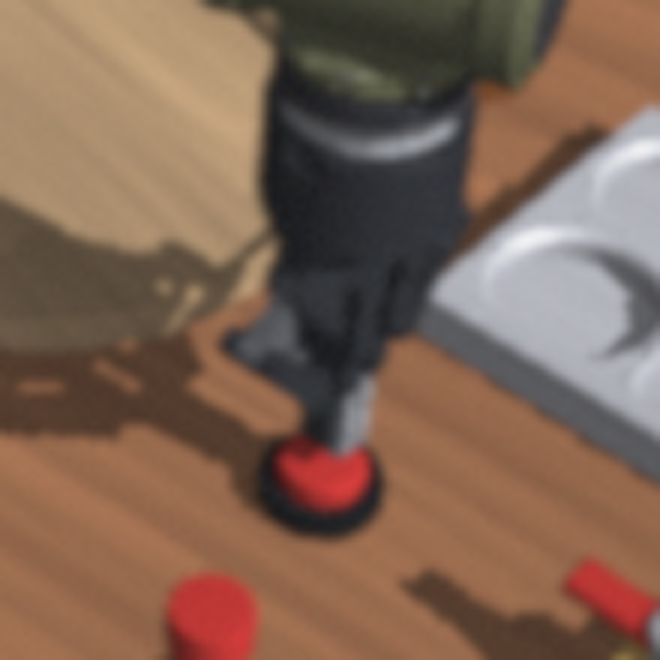

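Emit:
{"op": "apply_moves", "data": {
  "increments": [
    [[0.006,-0.0015,-0.001],0],
    [[0.004,0,0],0],
    [[0.002,0,0],0],
    [[0,0,0],0],
    [[0,0,0],0]
  ]
}}

```text
clock: 38.48
position: [0.6605, 0.2235, 0.0134]
tool_rot: [-0.489, 1.571, -0.542]
contact_force: [-2.1, -0.8, 2.4]
opening: -0.002
```

Emit:
{"op": "apply_moves", "data": {
  "increments": [
    [[0.002,0,0],0],
    [[0,0,0],0],
    [[0.002,0,0],0],
    [[0,0,0],0]
  ]
}}

```text
clock: 38.98
position: [0.6606, 0.2236, 0.0095]
tool_rot: [0.337, 1.57, 0.283]
contact_force: [-2.4, -1.2, 7.2]
opening: -0.004
```

Emit:
{"op": "apply_moves", "data": {
  "increments": [
    [[0.001,0,0],0],
    [[0,0,0],0],
    [[0.001,0,0],0],
    [[0,0,0],0]
  ]
}}

```text
clock: 39.48
position: [0.6608, 0.2237, 0.0092]
tool_rot: [0.261, 1.57, 0.207]
contact_force: [-9.4, -3.4, 21.2]
opening: -0.003
```

Emit:
{"op": "apply_moves", "data": {
  "increments": [
    [[0.001,0,0],0],
    [[0,0,0],0],
    [[0.001,0,0],0],
    [[0,0,0],0]
  ]
}}

```text
clock: 39.98
position: [0.661, 0.2237, 0.009]
tool_rot: [0.271, 1.569, 0.218]
contact_force: [-17.9, -7.0, 35.9]
opening: 0.002
```

Emit:
{"op": "apply_moves", "data": {
  "increments": [
    [[-0.004,0,0],0],
    [[-0.01,0,0],0],
    [[-0.03,0,0],0],
    [[-0.05,0,0],0],
    [[-0.05,0,0],0],
    [[0,0,-0.05],0],
    [[0,0,-0.05],0],
    [[0,0,0],0]
  ]
}}

```text
clock: 40.98
position: [0.5578, 0.2292, 0.1491]
tool_rot: [-2.869, 1.569, -2.922]
contact_force: [0.9, -0.5, -0.1]
opening: 0.0
```

Emit:
{"op": "apply_moves", "data": {
  "increments": [
    [[0,0.05,0],0],
    [[0,0.05,0],0],
    [[0,0.05,0],0],
    [[0,0.05,0],0],
    [[0,0,0],0],
    [[0,0,0],0]
  ]
}}

```text
clock: 41.72
position: [0.5717, 0.4282, 0.1487]
tool_rot: [-2.171, 1.57, -2.224]
contact_force: [0.4, -0.7, 0.2]
opening: -0.001
```

Run:
```python
from h import *
plan(.66,.223,.15)
c=cap("scene"); save(c,"fs")
c=cap("top"); save(c,"ft")
P=cloud(c); x,y,z=P[...,0],P[...,1],P[...,2]
ca,sa=np.cos(np.radians(-3.1)),np.sin(np.radians(-3.1))
tx=ca*(x-.4792)+sa*(y+.2887); ty=-sa*(x-.4792)+ca*(y+.2887)
for n,qx,qy in(("rect+",.041,.041),("rect-",-.041,.041),("round+",.041,-.049)):
    m=(abs(tx-qx)<.04)&(abs(ty-qy)<.045)
    k=m&(z>.05); r=cv2.minAreaRect(np.c_[tx[k],ty[k]].astype(np.float32)*1000)
    print(n,"bar",np.round(r[0],1),"ztop",np.median(z[k]).round(4))
```

```text
t 41.73 pos [0.5717 0.4282 0.1487] jaw -3.1 tilt 0.03 q6 0.65 open -0.001 F [ 0.4 -0.7  0.2]
shift mm after turn [  -1.3 -200.1   99.2]  | world [  88.3 -205.2    1.3]  | before turn [  -1.3 -200.1   99.2]
rect+ bar [40.3 42.7] ztop 0.0588
rect- bar [-43.3  44.3] ztop 0.0596
round+ bar [ 39.2 -47.1] ztop 0.0593
```

View pics/fs.png

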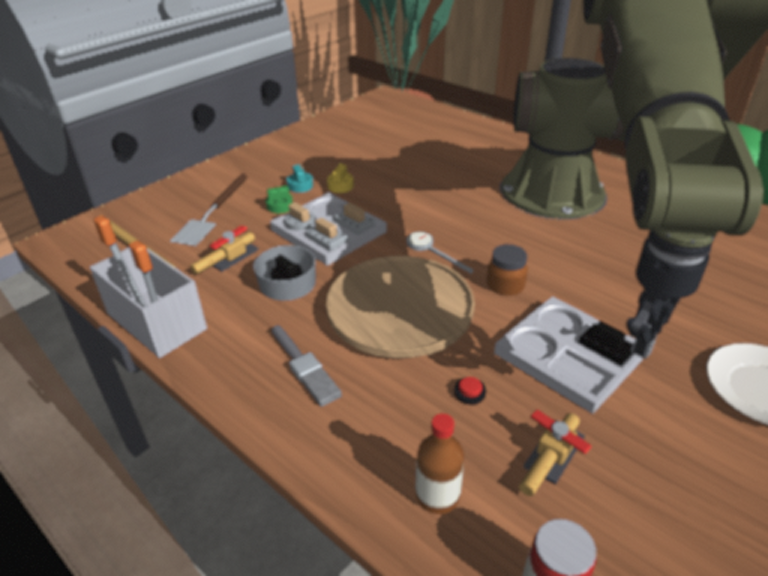

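View pics/ft.png

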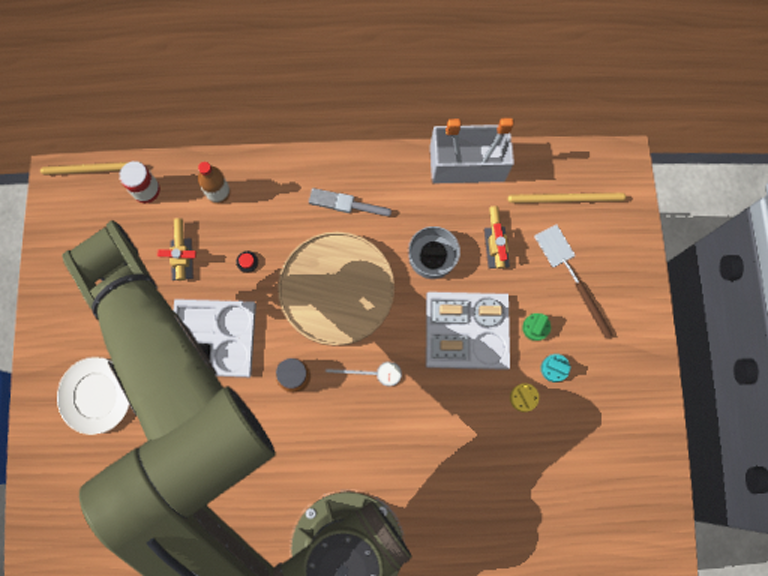

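```bash
python3 -c "
from plant import manip
print(manip.finish_job())"
```

```text
the job is handed in; nothing more can be done
None
```

The open valve was the one on the robot's right, so I reloaded the right-hand tray, pressed the igniter and handed the job in at about 42 s.

- **Spent canister:** the black round one is in the ash tin, close to its centre.
- **Fresh canisters:** three were on the turntable, two rectangular and one round. Each sits in a matching recess of the right tray. The grip-bar tops read 59–60 mm (60 mm expected), and the centres read within 4 mm of the recess centres. The turntable is empty.
- **Igniter:** pressed until it bottomed out. The tool stopped moving down while the force rose from about 7 N to 36 N. I have no direct reading of the button's travel.
- **Left as found:** the final pictures show both valves, the jar, thermometer and brush where they were. The arm partly hides the other tray in the last top view, but the scene view shows its black canister in place. The arm was clear of everything when I handed in.

**Disagreements:**
- In the camera depth, the fingertips stood about 30 mm higher than the reported tool height implies. My first grasp therefore closed above the spent canister's bar without touching it. I used the measured height from then on, and every later grasp held.
- My first button position was about 6 mm off because of a poor colour mask. I corrected it from both cameras before pressing.

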